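# Find the empty pocket of a covered vial tray and fill it

## Task

One pocket of the covered vial tray is empty, but the caps hide which: feel the caps with the lower end of one of the steel rods from the sloping rest until one sinks well down. Then put one of the loose vials upright, all the way down, into that pocket, put the remaining vials in the cardboard tray, and stand every rod upright in the cup, lower end down, without knocking over the bottle or the can.

Things in the scene. Friction and masses are not known exactly. Their poses are not given: they have to be found in the camera images.
- tray: Fixed white covered vial tray, 116 x 220 mm (its x, y), 34 mm high; origin under its centre. Its top face (deck) has 2 x 4 pockets, 40 mm square, 52 mm apart, all closed by identical grey square caps whose tops lie 2 mm below the deck.
- pocket1 (a point): Centre of the mouth of a pocket, level with the deck, at x -26, y -78 mm from the tray's centre in the tray's frame. Under seven caps sits a short vial: such a cap gives 3 mm (about 5 N), then is hard. Under one is nothing: under 0.5 N sinks it, up to 22 mm, and it stays where it was pushed.
- pocket2 (a point): Centre of the mouth of a pocket, level with the deck, at x -26, y -26 mm from the tray's centre in the tray's frame. Capped as pocket1.
- pocket3 (a point): Centre of the mouth of a pocket, level with the deck, at x -26, y +26 mm from the tray's centre in the tray's frame. Capped as pocket1.
- pocket4 (a point): Centre of the mouth of a pocket, level with the deck, at x -26, y +78 mm from the tray's centre in the tray's frame. Capped as pocket1.
- pocket5 (a point): Centre of the mouth of a pocket, level with the deck, at x +26, y -78 mm from the tray's centre in the tray's frame. Capped as pocket1.
- pocket6 (a point): Centre of the mouth of a pocket, level with the deck, at x +26, y -26 mm from the tray's centre in the tray's frame. Capped as pocket1.
- pocket7 (a point): Centre of the mouth of a pocket, level with the deck, at x +26, y +26 mm from the tray's centre in the tray's frame. Capped as pocket1.
- pocket8 (a point): Centre of the mouth of a pocket, level with the deck, at x +26, y +78 mm from the tray's centre in the tray's frame. Capped as pocket1.
- vial1_mid (a point): Centre, 32 mm above its foot, of a capped glass vial that stands on the bench: 64 mm tall, body 32 mm across for the lower 50 mm, cap 25 mm across above; about 80 g, heavy at the foot; z from foot to cap. Three or four are present. Its weight carries the empty pocket's cap down; fully home its foot is 24 mm below the deck and its top 40 mm above.
- vial2_mid (a point): Centre, 32 mm above its foot, of a capped glass vial that stands on the bench: 64 mm tall, body 32 mm across for the lower 50 mm, cap 25 mm across above; about 80 g, heavy at the foot; z from foot to cap. Three or four are present. Its weight carries the empty pocket's cap down; fully home its foot is 24 mm below the deck and its top 40 mm above.
- vial3_mid (a point): Centre, 32 mm above its foot, of a capped glass vial that stands on the bench: 64 mm tall, body 32 mm across for the lower 50 mm, cap 25 mm across above; about 80 g, heavy at the foot; z from foot to cap. Three or four are present. Its weight carries the empty pocket's cap down; fully home its foot is 24 mm below the deck and its top 40 mm above.
- vial4_mid (a point): Centre, 32 mm above its foot, of a capped glass vial that stands on the bench: 64 mm tall, body 32 mm across for the lower 50 mm, cap 25 mm across above; about 80 g, heavy at the foot; z from foot to cap. Three or four are present. Its weight carries the empty pocket's cap down; fully home its foot is 24 mm below the deck and its top 40 mm above.
- rest: Fixed black sloping rest, 150 mm wide along its y, 110 mm deep, about 105 mm high; origin under it. Three channels 50 mm apart along y hold rods leaning 50 degrees up from level, upper ends towards its +x (away from the robot).
- rod1_mid (a point): Middle of a straight steel feeler rod, 160 mm long, 12 mm across, about 40 g; z runs from its lower to its upper end. It starts leaning in the rest, which bears the lower 100 mm; the upper 60 mm stands free and can be gripped from the sides, 130 mm from the lower end. Two or three are present.
- rod1_tip (a point): Centre of the lower end of that rod (the end to feel with and to stand on), 80 mm from its middle.
- rod2_mid (a point): Middle of a straight steel feeler rod, 160 mm long, 12 mm across, about 40 g; z runs from its lower to its upper end. It starts leaning in the rest, which bears the lower 100 mm; the upper 60 mm stands free and can be gripped from the sides, 130 mm from the lower end. Two or three are present.
- rod2_tip (a point): Centre of the lower end of that rod (the end to feel with and to stand on), 80 mm from its middle.
- rod3_mid (a point): Middle of a straight steel feeler rod, 160 mm long, 12 mm across, about 40 g; z runs from its lower to its upper end. It starts leaning in the rest, which bears the lower 100 mm; the upper 60 mm stands free and can be gripped from the sides, 130 mm from the lower end. Two or three are present.
- rod3_tip (a point): Centre of the lower end of that rod (the end to feel with and to stand on), 80 mm from its middle.
- cup_in (a point): Centre of the inner floor of the fixed white ceramic cup. The cup is round, 90 mm tall, 76 mm across the outside of the rim, narrowing towards its foot, walls 4 mm. Rods stood in it lean on the rim.
- card_in (a point): Centre of the inner floor of the fixed open cardboard tray, 130 x 190 mm outside (x, y of its frame), 28 mm high, walls 4 mm, z up.
- bottle_mid (a point): Middle of a loose amber bottle, 130 mm tall, 60 mm across: not part of the job.
- can_mid (a point): Middle of a loose steel can, 90 mm tall, 60 mm across: not part of the job.
Mind the look-alikes: they are no part of the job. Leave any orange or yellow look-alike of the part that bears vial1_mid alone. Leave any red or turquoise look-alike of the part that bears vial4_mid alone.

How it is judged (in metres and radians):
On the way, in this order (a step that is already met when the one before it is completed fails the run):
1. a rod's lower end has pushed a cap at least 9 mm below the deck (the empty pocket) (((horizontal distance between rod1_tip and pocket1 below 0.018 m and z of rod1_tip in the frame of pocket1 below -0.009 m) or (horizontal distance between rod1_tip and pocket2 below 0.018 m and z of rod1_tip in the frame of pocket2 below -0.009 m) or (horizontal distance between rod1_tip and pocket3 below 0.018 m and z of rod1_tip in the frame of pocket3 below -0.009 m) or (horizontal distance between rod1_tip and pocket4 below 0.018 m and z of rod1_tip in the frame of pocket4 below -0.009 m) or (horizontal distance between rod1_tip and pocket5 below 0.018 m and z of rod1_tip in the frame of pocket5 below -0.009 m) or (horizontal distance between rod1_tip and pocket6 below 0.018 m and z of rod1_tip in the frame of pocket6 below -0.009 m) or (horizontal distance between rod1_tip and pocket7 below 0.018 m and z of rod1_tip in the frame of pocket7 below -0.009 m) or (horizontal distance between rod1_tip and pocket8 below 0.018 m and z of rod1_tip in the frame of pocket8 below -0.009 m) or (horizontal distance between rod2_tip and pocket1 below 0.018 m and z of rod2_tip in the frame of pocket1 below -0.009 m) or (horizontal distance between rod2_tip and pocket2 below 0.018 m and z of rod2_tip in the frame of pocket2 below -0.009 m) or (horizontal distance between rod2_tip and pocket3 below 0.018 m and z of rod2_tip in the frame of pocket3 below -0.009 m) or (horizontal distance between rod2_tip and pocket4 below 0.018 m and z of rod2_tip in the frame of pocket4 below -0.009 m) or (horizontal distance between rod2_tip and pocket5 below 0.018 m and z of rod2_tip in the frame of pocket5 below -0.009 m) or (horizontal distance between rod2_tip and pocket6 below 0.018 m and z of rod2_tip in the frame of pocket6 below -0.009 m) or (horizontal distance between rod2_tip and pocket7 below 0.018 m and z of rod2_tip in the frame of pocket7 below -0.009 m) or (horizontal distance between rod2_tip and pocket8 below 0.018 m and z of rod2_tip in the frame of pocket8 below -0.009 m) or (horizontal distance between rod3_tip and pocket1 below 0.018 m and z of rod3_tip in the frame of pocket1 below -0.009 m) or (horizontal distance between rod3_tip and pocket2 below 0.018 m and z of rod3_tip in the frame of pocket2 below -0.009 m) or (horizontal distance between rod3_tip and pocket3 below 0.018 m and z of rod3_tip in the frame of pocket3 below -0.009 m) or (horizontal distance between rod3_tip and pocket4 below 0.018 m and z of rod3_tip in the frame of pocket4 below -0.009 m) or (horizontal distance between rod3_tip and pocket5 below 0.018 m and z of rod3_tip in the frame of pocket5 below -0.009 m) or (horizontal distance between rod3_tip and pocket6 below 0.018 m and z of rod3_tip in the frame of pocket6 below -0.009 m) or (horizontal distance between rod3_tip and pocket7 below 0.018 m and z of rod3_tip in the frame of pocket7 below -0.009 m) or (horizontal distance between rod3_tip and pocket8 below 0.018 m and z of rod3_tip in the frame of pocket8 below -0.009 m))), for 0.05 s.
2. a vial stands fully down in the empty pocket (((angle between vial1_mid's own z axis and vertical below 0.2 rad and z of vial1_mid in the frame of pocket1 below 0.012 m and (horizontal distance between vial1_mid and pocket1 below 0.009 m or horizontal distance between vial1_mid and pocket2 below 0.009 m or horizontal distance between vial1_mid and pocket3 below 0.009 m or horizontal distance between vial1_mid and pocket4 below 0.009 m or horizontal distance between vial1_mid and pocket5 below 0.009 m or horizontal distance between vial1_mid and pocket6 below 0.009 m or horizontal distance between vial1_mid and pocket7 below 0.009 m or horizontal distance between vial1_mid and pocket8 below 0.009 m)) or (angle between vial2_mid's own z axis and vertical below 0.2 rad and z of vial2_mid in the frame of pocket1 below 0.012 m and (horizontal distance between vial2_mid and pocket1 below 0.009 m or horizontal distance between vial2_mid and pocket2 below 0.009 m or horizontal distance between vial2_mid and pocket3 below 0.009 m or horizontal distance between vial2_mid and pocket4 below 0.009 m or horizontal distance between vial2_mid and pocket5 below 0.009 m or horizontal distance between vial2_mid and pocket6 below 0.009 m or horizontal distance between vial2_mid and pocket7 below 0.009 m or horizontal distance between vial2_mid and pocket8 below 0.009 m)) or (angle between vial3_mid's own z axis and vertical below 0.2 rad and z of vial3_mid in the frame of pocket1 below 0.012 m and (horizontal distance between vial3_mid and pocket1 below 0.009 m or horizontal distance between vial3_mid and pocket2 below 0.009 m or horizontal distance between vial3_mid and pocket3 below 0.009 m or horizontal distance between vial3_mid and pocket4 below 0.009 m or horizontal distance between vial3_mid and pocket5 below 0.009 m or horizontal distance between vial3_mid and pocket6 below 0.009 m or horizontal distance between vial3_mid and pocket7 below 0.009 m or horizontal distance between vial3_mid and pocket8 below 0.009 m)) or (angle between vial4_mid's own z axis and vertical below 0.2 rad and z of vial4_mid in the frame of pocket1 below 0.012 m and (horizontal distance between vial4_mid and pocket1 below 0.009 m or horizontal distance between vial4_mid and pocket2 below 0.009 m or horizontal distance between vial4_mid and pocket3 below 0.009 m or horizontal distance between vial4_mid and pocket4 below 0.009 m or horizontal distance between vial4_mid and pocket5 below 0.009 m or horizontal distance between vial4_mid and pocket6 below 0.009 m or horizontal distance between vial4_mid and pocket7 below 0.009 m or horizontal distance between vial4_mid and pocket8 below 0.009 m)))), for 0.2 s.
At the end, for the whole second after the job is handed in: One vial stands in the empty pocket (within 9 mm of its centre, foot within 7 mm of fully down, tilt under 0.2 rad); the other vials are inside the cardboard tray, centres at most 42 mm above its floor; each rod stands in the cup, lower end within 25 mm of its floor, leaning under 0.6 rad (((angle between vial1_mid's own z axis and vertical below 0.2 rad and z of vial1_mid in the frame of pocket1 below 0.012 m and (horizontal distance between vial1_mid and pocket1 below 0.009 m or horizontal distance between vial1_mid and pocket2 below 0.009 m or horizontal distance between vial1_mid and pocket3 below 0.009 m or horizontal distance between vial1_mid and pocket4 below 0.009 m or horizontal distance between vial1_mid and pocket5 below 0.009 m or horizontal distance between vial1_mid and pocket6 below 0.009 m or horizontal distance between vial1_mid and pocket7 below 0.009 m or horizontal distance between vial1_mid and pocket8 below 0.009 m)) or (angle between vial2_mid's own z axis and vertical below 0.2 rad and z of vial2_mid in the frame of pocket1 below 0.012 m and (horizontal distance between vial2_mid and pocket1 below 0.009 m or horizontal distance between vial2_mid and pocket2 below 0.009 m or horizontal distance between vial2_mid and pocket3 below 0.009 m or horizontal distance between vial2_mid and pocket4 below 0.009 m or horizontal distance between vial2_mid and pocket5 below 0.009 m or horizontal distance between vial2_mid and pocket6 below 0.009 m or horizontal distance between vial2_mid and pocket7 below 0.009 m or horizontal distance between vial2_mid and pocket8 below 0.009 m)) or (angle between vial3_mid's own z axis and vertical below 0.2 rad and z of vial3_mid in the frame of pocket1 below 0.012 m and (horizontal distance between vial3_mid and pocket1 below 0.009 m or horizontal distance between vial3_mid and pocket2 below 0.009 m or horizontal distance between vial3_mid and pocket3 below 0.009 m or horizontal distance between vial3_mid and pocket4 below 0.009 m or horizontal distance between vial3_mid and pocket5 below 0.009 m or horizontal distance between vial3_mid and pocket6 below 0.009 m or horizontal distance between vial3_mid and pocket7 below 0.009 m or horizontal distance between vial3_mid and pocket8 below 0.009 m)) or (angle between vial4_mid's own z axis and vertical below 0.2 rad and z of vial4_mid in the frame of pocket1 below 0.012 m and (horizontal distance between vial4_mid and pocket1 below 0.009 m or horizontal distance between vial4_mid and pocket2 below 0.009 m or horizontal distance between vial4_mid and pocket3 below 0.009 m or horizontal distance between vial4_mid and pocket4 below 0.009 m or horizontal distance between vial4_mid and pocket5 below 0.009 m or horizontal distance between vial4_mid and pocket6 below 0.009 m or horizontal distance between vial4_mid and pocket7 below 0.009 m or horizontal distance between vial4_mid and pocket8 below 0.009 m))) and ((angle between vial1_mid's own z axis and vertical below 0.2 rad and z of vial1_mid in the frame of pocket1 below 0.012 m and (horizontal distance between vial1_mid and pocket1 below 0.009 m or horizontal distance between vial1_mid and pocket2 below 0.009 m or horizontal distance between vial1_mid and pocket3 below 0.009 m or horizontal distance between vial1_mid and pocket4 below 0.009 m or horizontal distance between vial1_mid and pocket5 below 0.009 m or horizontal distance between vial1_mid and pocket6 below 0.009 m or horizontal distance between vial1_mid and pocket7 below 0.009 m or horizontal distance between vial1_mid and pocket8 below 0.009 m)) or (z of vial1_mid in the frame of card_in below 0.042 m and x of vial1_mid in the frame of card_in between -0.06 and 0.06 m and y of vial1_mid in the frame of card_in between -0.09 and 0.09 m)) and ((angle between vial2_mid's own z axis and vertical below 0.2 rad and z of vial2_mid in the frame of pocket1 below 0.012 m and (horizontal distance between vial2_mid and pocket1 below 0.009 m or horizontal distance between vial2_mid and pocket2 below 0.009 m or horizontal distance between vial2_mid and pocket3 below 0.009 m or horizontal distance between vial2_mid and pocket4 below 0.009 m or horizontal distance between vial2_mid and pocket5 below 0.009 m or horizontal distance between vial2_mid and pocket6 below 0.009 m or horizontal distance between vial2_mid and pocket7 below 0.009 m or horizontal distance between vial2_mid and pocket8 below 0.009 m)) or (z of vial2_mid in the frame of card_in below 0.042 m and x of vial2_mid in the frame of card_in between -0.06 and 0.06 m and y of vial2_mid in the frame of card_in between -0.09 and 0.09 m)) and ((angle between vial3_mid's own z axis and vertical below 0.2 rad and z of vial3_mid in the frame of pocket1 below 0.012 m and (horizontal distance between vial3_mid and pocket1 below 0.009 m or horizontal distance between vial3_mid and pocket2 below 0.009 m or horizontal distance between vial3_mid and pocket3 below 0.009 m or horizontal distance between vial3_mid and pocket4 below 0.009 m or horizontal distance between vial3_mid and pocket5 below 0.009 m or horizontal distance between vial3_mid and pocket6 below 0.009 m or horizontal distance between vial3_mid and pocket7 below 0.009 m or horizontal distance between vial3_mid and pocket8 below 0.009 m)) or (z of vial3_mid in the frame of card_in below 0.042 m and x of vial3_mid in the frame of card_in between -0.06 and 0.06 m and y of vial3_mid in the frame of card_in between -0.09 and 0.09 m)) and ((angle between vial4_mid's own z axis and vertical below 0.2 rad and z of vial4_mid in the frame of pocket1 below 0.012 m and (horizontal distance between vial4_mid and pocket1 below 0.009 m or horizontal distance between vial4_mid and pocket2 below 0.009 m or horizontal distance between vial4_mid and pocket3 below 0.009 m or horizontal distance between vial4_mid and pocket4 below 0.009 m or horizontal distance between vial4_mid and pocket5 below 0.009 m or horizontal distance between vial4_mid and pocket6 below 0.009 m or horizontal distance between vial4_mid and pocket7 below 0.009 m or horizontal distance between vial4_mid and pocket8 below 0.009 m)) or (z of vial4_mid in the frame of card_in below 0.042 m and x of vial4_mid in the frame of card_in between -0.06 and 0.06 m and y of vial4_mid in the frame of card_in between -0.09 and 0.09 m)) and horizontal distance between each of rod1_tip, rod2_tip, rod3_tip and cup_in below 0.036 m and z of each of rod1_tip, rod2_tip, rod3_tip in the frame of cup_in below 0.025 m and angle between each of rod1_mid, rod2_mid, rod3_mid's own z axis and vertical below 0.6 rad); the robot touches nothing.
It fails at once if the bottle is knocked over (angle between bottle_mid's own z axis and vertical above 0.6 rad).
It fails at once if the can is knocked over (angle between can_mid's own z axis and vertical above 0.6 rad).
Of rod1, rod2, rod3 only 2 to 3 are there at a start; the rules pass over those that are not, and their reading is None.
Of vial1, vial2, vial3, vial4 only 3 to 4 are there at a start; the rules pass over those that are not, and their reading is None.
At some moment in a run one of vial1, vial2, vial3, vial4 may be knocked a few centimetres aside while the robot is not near it.
It also fails if it takes over 210 s, if anything falls off the work surface, if the arm or the gripper's body presses on something with over 40 N, if the wrist force passes 120 N, or if a joint passes its speed limit or range.

## Robot

A 6-joint arm with a two-finger parallel gripper is mounted at the origin on the work surface. World frame = base frame: x ahead of the robot, y to its left, z up, the work surface at z = 0. Lengths are in m, angles in degrees, forces in N, time in s.
With the tool pointing down it reaches from about 0.25 to 0.725 m from the base axis. Payload 9.7 kg.
Tool frame: the origin (TCP) lies between the finger pads; the fingertips stand 8 mm ahead of it and the grasp point (between the pads) lies 11 mm behind it; z points along the fingers, x is the direction in which the jaws open and shut, and the axes are right-handed (so a half turn about z gives the same grasp; the last joint's range is limited). The gripper opens to 85 mm and grips with 20 to 120 N. Pads are 22 mm wide; open, the fingers measure 114 mm over their backs; the gripper's body (76 mm by 85 mm) begins 54 mm behind the grasp point. The pads swing forward as they close: fully open they stand 13 mm farther back than shut.
Start: joints at [67.781, 4.979, 10.078, 95.1, 0, 90], TCP at [0.208, 0.509, 0.239] pointing down, gripper open.
Joint ranges: [-179.16, 179.16], [-48.56, 103.87], [-65.8, 70.77], [-126.05, 130.52], [-82.76, 87.17], [-180, 180]. Speed limits (degrees/s): [127.2, 127.2, 147.25, 180, 180, 180].

## Interface

Orientations are given as a 3x3 rotation matrix whose columns are the frame's x, y, z axes.
In Python, from workcell import * gives the robot as it stands.
- The arm moves only by the tool arm_command, never from a script. Its argument "commands" is a list of rows, each an object with "dr": the turn, a rotation vector about the tool's x, y, z in degrees, a list of three; "offset": the shift along the tool's x, y, z in cm, a list of three; "grip": the finger opening in cm, from 0 to 8.54. A call has 1 to 5 rows; each row is the pose to reach, as a shift and turn from the pose commanded when the call began, along the tool's axes at that moment; what a row does not reach only later rows make up. A row lasts 1/12 s, in which the tool goes at most 41.7 mm and 7.16 degrees, less where a joint would pass 70% of its speed; a pose out of reach is approached as far as the arm can. A call with a gripper value outside its range is refused whole. The fingers move at their own pace and stop on an object; the grip force is fixed at half the most. Time passes only in rows, so rows that repeat a pose let the fingers close. It gives the time, the measured TCP pose, the force and the opening at its end, in the units of the state.
- sense(): the state, without advancing time (a new reading comes with each control period).
- read_camera(name): name is "side" or "top" or "wrist"; returns (picture, depth): 384x512x3 uint8, red, green, blue; 384x512 float32, m along the optical axis (not along the pixel's ray), 0 where there is no reading.
- calibration(name): a dict with "vertical_fov" (degrees; the focal length in pixels is half the picture's height over the tangent of half this angle, whatever the lens; pixels are square), "cx", "cy" (the principal point, pixels), "R" (3x3) and "t" (3): a world point X has camera coordinates R X + t; the wrist camera has in their place "tool_from_camera" (4x4, takes a point from camera to tool coordinates, whose origin is the TCP and whose axes are the tool frame's). Camera axes: x right, y down, z forward; pixel columns grow to the right and rows downward; lengths in m; the calibration is good to about 2 mm. The wrist camera is an equidistant fisheye: a pixel r from the principal point sees the ray r / f radians off the axis. A picture is of the moment at which its call begins: read the wrist's pose just before it. calibration takes no time and is no camera call.
- hand_in(): hands the job in, once; it reports no verdict.
The state is a dict: "t": time; "joint_positions": joint angles; "qd": joint speeds; "tau": joint torques, N m; "ee_pos": TCP position; "orientation": TCP orientation; "wrist_force": force on the tool from outside, world axes, zero at the start; "wrist_torque": the same for the moment, N m; "opening": opening from 0.0 (shut) to 1.0 (fully open).
Only numpy, scipy, OpenCV 4.12 (cv2) and the standard library are available. Lean on these libraries where they do the work, as an engineer would, in place of code of your own. Each camera call takes 0.05 s, during which the arm holds its last target. There are 200 camera calls.

## Working session

There is one attempt and no reset: what is moved stays moved. The work goes in short steps, Python scripts to look and compute and a tool call to move; the robot and the scene stay as the last step left them, time stands still between calls to the robot, and variables do not carry over. Pictures are saved under pics/ and viewed, about 12 in all and at most 16, crops included, and the job is handed in when it is done.

Besides the shell and the picture viewer there is one more tool, called after "Request:" by a JSON object that holds its "api" and its "payload", one argument or row to a line. arm_command: Moves the arm, as the interface text tells. Its arguments: {"type":"object","properties":{"commands":{"type":"array","items":{"type":"object","properties":{"dr":{"type":"array","items":{"type":"number"}},"offset":{"type":"array","items":{"type":"number"}},"grip":{"type":"number"}}}}},"required":["commands"]}

```bash
ls; mkdir -p pics
cat > h.py <<'E'
from workcell import *
import numpy as np, cv2
def cam(n,save=None):
    s=sense(); p,d=read_camera(n)
    if save: cv2.imwrite('pics/'+save,cv2.cvtColor(p,cv2.COLOR_RGB2BGR))
    return p,d,s
def f_of(c): return 192/np.tan(np.radians(c["vertical_fov"]/2))
def pts(n,d,s=None):
    c=calibration(n); f=f_of(c)
    v,u=np.mgrid[0:384,0:512].astype(float); x=u-c["cx"]; y=v-c["cy"]
    if n!="wrist":
        P=np.stack([x/f*d,y/f*d,d],-1); return (P-np.array(c["t"]))@np.array(c["R"])
    r=np.hypot(x,y)+1e-9; th=r/f; k=np.tan(th)/r
    P=np.stack([x*k*d,y*k*d,d],-1); T=np.array(c["tool_from_camera"])
    P=P@T[:3,:3].T+T[:3,3]
    return P@np.array(s["orientation"]).T+np.array(s["ee_pos"])
E
python3 - <<'E'
from h import *
for n in ("side","top"):
    p,d,s=cam(n,n+"0.png"); np.savez('pics/'+n+'0.npz',p=p,d=d)
    c=calibration(n);print(n,c["vertical_fov"],-np.array(c["R"]).T@c["t"],(d>0).mean())
print(s); print(calibration("wrist"))
a=cv2.imread('pics/top0.png'); cv2.imwrite('pics/t.png',cv2.resize(a,(800,600)))
E
```

```text
pics
side 47.44938947889342 [ 0.1513249  -0.66467055  0.81086566] 0.9959309895833334
top 48.563225861723446 [0.36728945 0.02815165 1.22428075] 0.9958546956380209
{'t': 0.05, 'joint_positions': array([6.77808943e+01, 5.01141022e+00, 1.00364881e+01, 9.51007493e+01,
       1.23933771e-03, 8.99990651e+01]), 'qd': array([ 0.03660923, -0.0981354 ,  0.09127069, -0.03214293, -0.00773506,
        0.02748668]), 'tau': array([-3.94518092e-04, -5.22078824e+01,  4.66118717e+01,  1.66881212e-02,
        2.49914521e-06,  3.91268202e-06]), 'ee_pos': array([0.20789536, 0.50896269, 0.23859831]), 'orientation': array([[ 3.78134068e-01,  9.25750699e-01, -5.19452435e-04],
       [ 9.25749903e-01, -3.78134424e-01, -1.21446605e-03],
       [-1.32071564e-03, -2.16520556e-05, -9.99999128e-01]]), 'wrist_force': array([ 0.97448684, -0.55403999,  0.0157683 ]), 'wrist_torque': array([-0.03494266,  0.03479293, -0.0085568 ]), 'opening': 0.9971019978031664}
{'vertical_fov': 65.70646984690485, 'cx': 257.8118795584864, 'cy': 198.2594653482171, 'tool_from_camera': array([[ 9.99999366e-01,  3.76848740e-04,  1.06071256e-03,
        -7.07478722e-04],
       [-6.38840559e-04,  9.65841884e-01,  2.59131330e-01,
        -6.41990185e-02],
       [-9.26827307e-04, -2.59131843e-01,  9.65841513e-01,
        -1.35333659e-01],
       [ 0.00000000e+00,  0.00000000e+00,  0.00000000e+00,
         1.00000000e+00]])}
```

View pics/t.png

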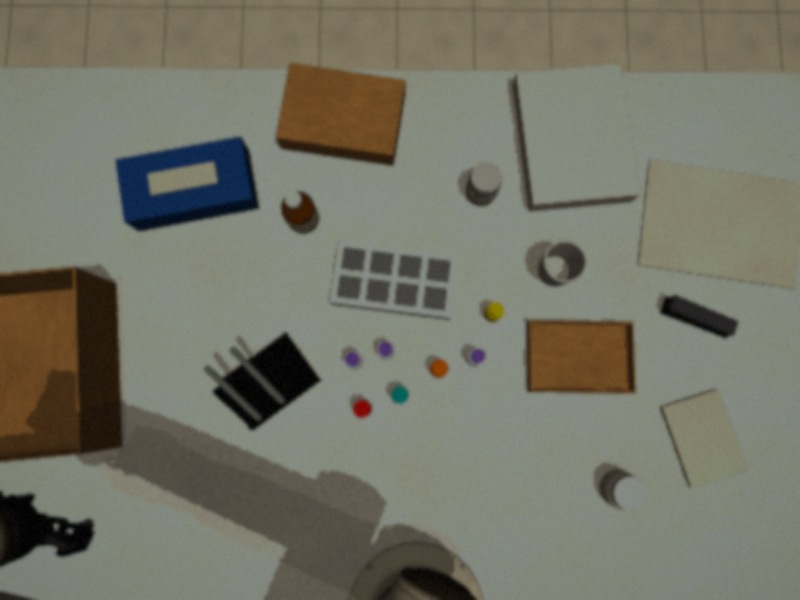

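View pics/side0.png

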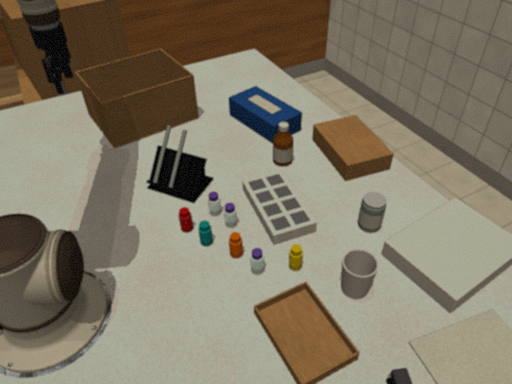

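The top view shows the tray at (392,280), purple-capped vials at (352,359), (385,349) and (477,355), and two rods in the rest at (225,390) and (255,365). The card tray is at (580,355), the cup at (562,262), the bottle at (298,208) and the can at (485,180). The red, teal, orange and yellow ones are look-alikes. Now measuring.

```bash
cat > m.py <<'E'
from h import *
z=np.load('pics/top0.npz'); p,d=z['p'],z['d']; P=pts("top",d); S=0.64
hsv=cv2.cvtColor(p,cv2.COLOR_RGB2HSV)
def comps(m,lo,hi):
    n,l,st,c=cv2.connectedComponentsWithStats(m.astype(np.uint8))
    return [(l==i) for i in range(1,n) if lo<st[i,4]<hi]
pur=(hsv[...,0]>118)&(hsv[...,0]<145)&(hsv[...,1]>70)
for m in comps(pur,15,400):
    q=P[m]; print('purple',m.sum(),np.median(q,0).round(4),q[:,2].max().round(3))
def region(u0,v0,u1,v1):
    k=np.zeros(d.shape,bool); k[int(v0*S):int(v1*S),int(u0*S):int(u1*S)]=1; return k
def rect(name,m):
    q=P[m]; r=cv2.minAreaRect(q[:,:2].astype(np.float32)); print(name,m.sum(),np.round(r[0],4),np.round(r[1],4),round(r[2],1),'zmed',np.median(q[:,2]).round(4))
k=region(320,235,460,325)&(P[...,2]>.026)
rect('deck',k)
gray=k&(p.max(-1)<130)
for m in comps(gray,60,500): print('cap',m.sum(),np.median(P[m],0).round(4),P[m][:,:2].mean(0).round(4))
rect('card',region(515,310,645,400)&(P[...,2]>.018))
k=region(540,235,595,290)&(P[...,2]>.08)
print('cup',cv2.minEnclosingCircle(P[k][:,:2].astype(np.float32)),P[k][:,2].max())
rest=region(195,325,325,435)&(P[...,2]>.02)
rect('rest',rest&(p.max(-1)<70))
rod=rest&(p.min(-1)>80)
for m in comps(rod,30,800):
    q=P[m]; print('rod',m.sum(),q[q[:,2].argmax()].round(4),q[q[:,2].argmin()].round(4),q.mean(0).round(4))
    c=q.mean(0); w=np.linalg.svd(q-c)[2][0]; print(w.round(3))
for n,b in dict(bottle=(275,185,325,235),can=(465,155,510,200),oth=(600,465,650,515)).items():
    m=region(*b)&(P[...,2]>.05); print(n,np.median(P[m],0).round(3),P[m][:,2].max().round(3))
print('table',np.median(P[region(400,470,500,530)][:,2]))
E
python3 m.py
```

```text
purple 56 [0.4551 0.056  0.0646] 1.224
purple 53 [ 0.4419 -0.1052  0.0648] 0.07
purple 57 [0.4385 0.1131 0.0645] 0.068
deck 3095 [0.5082 0.0512] [0.2201 0.2736] 82.6 zmed 0.0339
cap 243 [0.6206 0.1149 0.0335] [0.6211 0.1153]
cap 244 [0.6146 0.0635 0.0332] [0.6146 0.0638]
cap 242 [0.6086 0.0121 0.0334] [0.6082 0.0121]
cap 240 [ 0.6008 -0.0394  0.0333] [ 0.6    -0.0397]
cap 252 [0.5702 0.1225 0.0333] [0.5683 0.1215]
cap 244 [0.5625 0.0715 0.0333] [0.5617 0.0701]
cap 241 [0.5567 0.0206 0.033 ] [0.5553 0.0192]
cap 242 [ 0.5486 -0.0332  0.0332] [ 0.5475 -0.0324]
cap 66 [0.5336 0.0868 0.0338] [0.5345 0.0863]
card 440 [ 0.4412 -0.183 ] [0.1349 0.4265] 1.7 zmed 0.028
cup ((0.5007426142692566, -0.1286068707704544), 0.20597127079963684) 1.2242807548326775
rest 1948 [0.4072 0.191 ] [0.1398 0.3048] 10.9 zmed 0.0641
bottle [0.696 0.207 0.094] 1.224
can [ 0.753 -0.12   0.089] 1.224
oth [ 0.214 -0.354  0.075] 1.224
table 0.0009807842498531123
```

```bash
sed -i 's/^z=np.load.*/&\nP[d==0]=-1/' m.py
cat >> m.py <<'E'
print('----')
q=P[rest]
r=q[q[:,2]>.085]; 
rod=rest&(P[...,2]>.06)
n,l,st,c=cv2.connectedComponentsWithStats((rest&(p.min(-1)>60)).astype(np.uint8))
print(st[:,4])
for i in range(1,n):
    if st[i,4]>25:
        q=P[l==i]; print(i,st[i],q[q[:,2].argmax()].round(4),q[q[:,2].argmin()].round(4),q.mean(0).round(4)); w=np.linalg.svd(q-q.mean(0),full_matrices=False)[2][0]; print(w.round(3))
a=cv2.cvtColor(p,cv2.COLOR_RGB2BGR)[200:285,120:215]; cv2.imwrite('pics/rest.png',np.hstack([cv2.resize(a,None,fx=4,fy=4,interpolation=2)]))
E
python3 m.py
```

```text
purple 56 [0.4551 0.056  0.0645] 0.071
purple 53 [ 0.4419 -0.1052  0.0648] 0.07
purple 57 [0.4385 0.1131 0.0645] 0.068
deck 3070 [0.5859 0.0412] [0.2201 0.1171] 82.6 zmed 0.0339
cap 243 [0.6206 0.1149 0.0335] [0.6211 0.1153]
cap 244 [0.6146 0.0635 0.0332] [0.6146 0.0638]
cap 242 [0.6086 0.0121 0.0334] [0.6082 0.0121]
cap 239 [ 0.6009 -0.0394  0.0332] [ 0.601 -0.04 ]
cap 250 [0.5705 0.1225 0.0333] [0.5699 0.1222]
cap 242 [0.5626 0.0716 0.0333] [0.5633 0.0705]
cap 239 [0.5567 0.0206 0.0329] [0.5568 0.0191]
cap 239 [ 0.5489 -0.0332  0.0331] [ 0.5498 -0.0332]
cap 66 [0.5336 0.0868 0.0338] [0.5345 0.0863]
card 422 [ 0.4455 -0.2987] [0.191  0.1299] 89.4 zmed 0.0278
cup ((0.6068447232246399, -0.25944867730140686), 0.03877662122249603) 0.09541985891339944
rest 1938 [0.3981 0.2625] [0.0982 0.1498] 36.5 zmed 0.0639
bottle [0.696 0.207 0.094] 0.137
can [ 0.753 -0.12   0.089] 0.096
oth [ 0.213 -0.355  0.075] 0.081
table 0.000957150253939557
----
[196378     61    104     50      1      3      3      5      1      1
      1]
1 [147 222  11  11  61] [0.4481 0.2973 0.1532] [0.435 0.284 0.122] [0.4392 0.2931 0.1395]
[-0.56  -0.426 -0.711]
2 [130 233  33  32 104] [0.4156 0.3386 0.1523] [0.3445 0.2875 0.0453] [0.3955 0.3232 0.119 ]
[-0.534 -0.388 -0.751]
3 [158 234  23  23  50] [0.4223 0.2818 0.1182] [0.366  0.2387 0.0323] [0.3956 0.2614 0.078 ]
[-0.514 -0.375 -0.771]
```

View pics/rest.png

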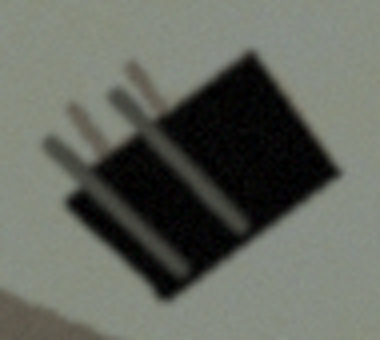

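The crop shows two rods, in the outer and middle channels, with the third channel empty. Rod directions agree with the rest's measured yaw of 36.5°. I'll write a planner for moves and approach the middle rod along its own axis.

```bash
cat >> h.py <<'E'
from scipy.spatial.transform import Rotation as Ro
def plan(pos,R=None,chain=None):
    s=sense(); R0=np.array(s["orientation"]); p0=np.array(s["ee_pos"])
    if chain is not None: p0,R0=chain
    R=R0 if R is None else R
    off=R0.T@(np.array(pos)-p0)*100; dr=Ro.from_matrix(R0.T@R).as_rotvec(degrees=True)
    n=max(np.linalg.norm(off)/4.17,np.linalg.norm(dr)/7.16)
    print('dr',dr.round(2),'off',off.round(2),'rows>=',round(n,1)); return np.array(pos),R
def frame(z,x):
    z=np.array(z,float);z/=np.linalg.norm(z); x=np.array(x,float); x-=z*(x@z); x/=np.linalg.norm(x)
    return np.stack([x,np.cross(z,x),z],1)
def down(yaw): a=np.radians(yaw); return frame([0,0,-1],[np.cos(a),np.sin(a),0])
RD=np.array([.517,.382,.766]); RR=frame(-RD,[-.595,.804,0])
B=np.array([.4327,.2885,.120]); A=np.array([.4029,.3287,.120])
def st():
    s=sense(); print('t',round(s['t'],2),'p',s['ee_pos'].round(4),'z',s['orientation'][:,2].round(3),'x',s['orientation'][:,0].round(3),'F',s['wrist_force'].round(2),'op',round(s['opening'],3),'j',s['joint_positions'].round(1))
E
python3 - <<'E'
from h import *
# stage 1: high, rotated+tilted
c=plan(B+.12*RD+[0,0,.03],RR); c=plan(B+.08*RD,RR,c); c=plan(B,RR,c)
E
```

```text
dr [ 36.36 -20.38 -56.24] off [-5.32 33.16 -0.32] rows>= 9.8
dr [0. 0. 0.] off [-0.    1.93  6.3 ] rows>= 1.6
dr [0. 0. 0.] off [0. 0. 8.] rows>= 1.9
```

Request:
{"api": "arm_command", "payload": {
  "commands": [
    {"dr": [36.4, -20.4, -56.2], "offset": [-5.3, 33.2, -0.3], "grip": 4},
    {"dr": [36.4, -20.4, -56.2], "offset": [-5.3, 33.2, -0.3], "grip": 4},
    {"dr": [36.4, -20.4, -56.2], "offset": [-5.3, 33.2, -0.3], "grip": 4},
    {"dr": [36.4, -20.4, -56.2], "offset": [-5.3, 33.2, -0.3], "grip": 4},
    {"dr": [36.4, -20.4, -56.2], "offset": [-5.3, 33.2, -0.3], "grip": 4}
  ]
}}

```text
t: 0.52
ee_pos: [0.3753, 0.4072, 0.2416]
orientation: [[-0.106, 0.942, -0.318], [0.99, 0.071, -0.12], [-0.091, -0.327, -0.941]]
wrist_force: [1.0, 1.1, 0.6]
opening: 0.467
```

```bash
python3 -c "
from h import *
st(); c=plan(B+.12*RD+[0,0,.03],RR)"
```

```text
t 0.52 p [0.3753 0.4072 0.2416] z [-0.318 -0.12  -0.941] x [-0.106  0.99  -0.091] F [1.05 1.13 0.6 ] op 0.467 j [ 43.6  24.5  31.2 115.1   7.6  37.1]
dr [ 18.93 -10.59 -29.07] off [-8.48 10.73 -2.94] rows>= 5.1
```

Request:
{"api": "arm_command", "payload": {
  "commands": [
    {"dr": [18.9, -10.6, -29.1], "offset": [-8.5, 10.7, -2.9], "grip": 4},
    {"dr": [18.9, -10.6, -29.1], "offset": [-8.5, 10.7, -2.9], "grip": 4},
    {"dr": [18.9, -10.6, -29.1], "offset": [-8.5, 10.7, -2.9], "grip": 4},
    {"dr": [18.9, -10.6, -29.1], "offset": [-8.5, 10.7, -2.9], "grip": 4},
    {"dr": [18.9, -10.6, -29.1], "offset": [-8.5, 10.7, -2.9], "grip": 4}
  ]
}}

```text
t: 0.93
ee_pos: [0.4697, 0.3129, 0.2016]
orientation: [[-0.556, 0.687, -0.468], [0.831, 0.449, -0.328], [-0.015, -0.572, -0.82]]
wrist_force: [-0.9, -0.1, -0.4]
opening: 0.468
```

```bash
python3 -c "
from h import *
st(); c=plan(B+.12*RD+[0,0,.03],RR); c=plan(B+.08*RD,RR); c=plan(B,RR,c)"
```

```text
t 0.93 p [0.4697 0.3129 0.2016] z [-0.468 -0.328 -0.82 ] x [-0.556  0.831 -0.015] F [-0.92 -0.07 -0.35] op 0.468 j [ 34.   44.1  49.6 130.4  -0.6   0.7]
dr [ 5.09 -0.94 -2.7 ] off [ 0.33  0.38 -5.18] rows>= 1.2
dr [ 5.09 -0.94 -2.7 ] off [0.3  1.74 1.26] rows>= 0.8
dr [0. 0. 0.] off [0. 0. 8.] rows>= 1.9
```

```bash
cat >> h.py <<'E'
def tiltR(deg): t=np.radians(deg); return frame([-.804*np.sin(t),-.595*np.sin(t),-np.cos(t)],[-.595,.804,0])
E
python3 -c "
from h import *
R=tiltR(34); c=plan(B+.07*RD,R);c=plan(B+.035*RD,R,c); c=plan(B,R,c)"
```

```text
dr [-0.9  -0.82 -2.75] off [0.28 1.65 2.26] rows>= 0.7
dr [0. 0. 0.] off [ 0.   -0.37  3.48] rows>= 0.8
dr [0. 0. 0.] off [ 0.   -0.37  3.48] rows>= 0.8
```

Request:
{"api": "arm_command", "payload": {
  "commands": [
    {"dr": [-0.9, -0.8, -2.8], "offset": [0.3, 1.7, 2.3], "grip": 4},
    {"dr": [-0.9, -0.8, -2.8], "offset": [0.3, 1.7, 2.3], "grip": 4}
  ]
}}

```text
t: 1.1
ee_pos: [0.4642, 0.318, 0.1712]
orientation: [[-0.597, 0.663, -0.452], [0.802, 0.494, -0.336], [0.001, -0.563, -0.827]]
wrist_force: [0.4, 1.1, -2.5]
opening: 0.47
```

Request:
{"api": "arm_command", "payload": {
  "commands": [
    {"dr": [0, 0, 0], "offset": [0, -0.4, 3.5], "grip": 4},
    {"dr": [0, 0, 0], "offset": [0, -0.4, 3.5], "grip": 4}
  ]
}}

```text
t: 1.27
ee_pos: [0.444, 0.3031, 0.1469]
orientation: [[-0.594, 0.665, -0.453], [0.804, 0.491, -0.335], [-0.001, -0.563, -0.826]]
wrist_force: [0.3, 0.3, -1.1]
opening: 0.467
```

```bash
python3 -c "
from h import *
st(); plan(B,tiltR(34)); cam('wrist','w1.png')"
```

```text
t 1.27 p [0.444  0.3031 0.1469] z [-0.453 -0.335 -0.826] x [-0.594  0.804 -0.001] F [ 0.29  0.33 -1.06] op 0.467 j [ 34.8  37.3  33.5 120.4  -1.   -1.3]
dr [-0.28  0.02 -0.07] off [-0.5   0.05  3.23] rows>= 0.8
```

View pics/w1.png

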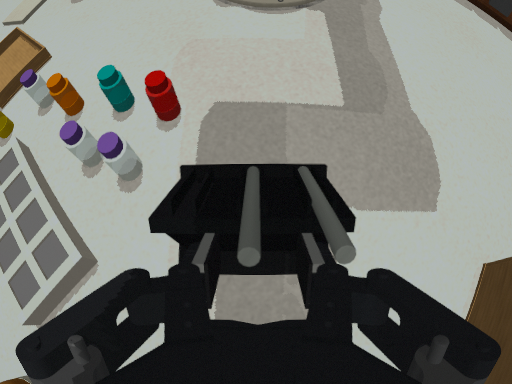

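The wrist view shows the middle rod (250,250) between the fingers (203 and 313), with the other rod outside the right finger. Going in with a full 40° tilt and closing.

```bash
python3 -c "
from h import *
c=plan(B,RR)"
```

```text
dr [ 5.93  0.05 -0.06] off [-0.5   0.06  3.47] rows>= 0.8
```

Request:
{"api": "arm_command", "payload": {
  "commands": [
    {"dr": [3, 0, 0], "offset": [-0.4, 0, 1.8], "grip": 4},
    {"dr": [5.9, 0, 0], "offset": [-0.4, 0, 3.4], "grip": 4},
    {"dr": [5.9, 0, 0], "offset": [-0.4, 0, 3.4], "grip": 4}
  ]
}}

```text
t: 1.57
ee_pos: [0.4342, 0.2906, 0.1215]
orientation: [[-0.595, 0.618, -0.515], [0.804, 0.456, -0.382], [-0.001, -0.641, -0.768]]
wrist_force: [-0.2, 0.1, -1.2]
opening: 0.471
```

Request:
{"api": "arm_command", "payload": {
  "commands": [
    {"grip": 0},
    {"grip": 0},
    {"grip": 0},
    {"grip": 0},
    {"grip": 0}
  ]
}}

```text
validation failed for argument at $.co...
```

```bash
python3 -c "
from h import *
st()
c=plan(B+.07*RD,RR);c=plan(B+.14*RD,RR,c)"
```

```text
t 1.57 p [0.4342 0.2906 0.1215] z [-0.515 -0.382 -0.768] x [-0.595  0.804 -0.001] F [-0.18  0.13 -1.19] op 0.471 j [ 34.5  40.6  32.8 122.1  -1.3  -1.5]
dr [ 0.16  0.06 -0.05] off [-0.08 -0.07 -6.73] rows>= 1.6
dr [0. 0. 0.] off [ 0.  0. -7.] rows>= 1.7
```

Request:
{"api": "arm_command", "payload": {
  "commands": [
    {"dr": [0, 0, 0], "offset": [0, 0, 0], "grip": 0},
    {"dr": [0, 0, 0], "offset": [0, 0, 0], "grip": 0},
    {"dr": [0, 0, 0], "offset": [0, 0, 0], "grip": 0},
    {"dr": [0, 0, 0], "offset": [0, 0, 0], "grip": 0},
    {"dr": [0, 0, 0], "offset": [0, 0, 0], "grip": 0}
  ]
}}

```text
t: 1.98
ee_pos: [0.4351, 0.2912, 0.1245]
orientation: [[-0.595, 0.622, -0.509], [0.803, 0.46, -0.378], [-0.001, -0.634, -0.773]]
wrist_force: [6.1, 4.3, 7.4]
opening: 0.124
```

Request:
{"api": "arm_command", "payload": {
  "commands": [
    {"dr": [0, 0, 0], "offset": [0, 0, -2], "grip": 0},
    {"dr": [0, 0, 0], "offset": [0, 0, -5], "grip": 0},
    {"dr": [0, 0, 0], "offset": [0, 0, -5], "grip": 0}
  ]
}}

```text
t: 2.23
ee_pos: [0.4621, 0.3114, 0.1653]
orientation: [[-0.595, 0.624, -0.507], [0.803, 0.461, -0.376], [-0.001, -0.631, -0.776]]
wrist_force: [-0.8, -1.1, 1.4]
opening: 0.126
```

```bash
python3 -c "
from h import *
st()
c=plan(np.array(sense()['ee_pos'])+[0,0,.08],tiltR(20)); plan([.5,.2,.22],down(126.5),c)"
```

```text
t 2.23 p [0.4621 0.3114 0.1653] z [-0.507 -0.376 -0.776] x [-0.595  0.803 -0.001] F [-0.82 -1.08  1.4 ] op 0.126 j [ 34.6  46.5  47.2 129.9  -1.3  -1.5]
dr [-1.913e+01  7.000e-02  1.000e-02] off [-0.01 -5.05 -6.21] rows>= 2.7
dr [-20.   0.   0.] off [-11.21  -2.5    3.6 ] rows>= 2.9
```

Request:
{"api": "arm_command", "payload": {
  "commands": [
    {"dr": [0, 0, 0], "offset": [0, -1.5, -1.8], "grip": 0},
    {"dr": [-6, 0, 0], "offset": [0, -3, -3.6], "grip": 0},
    {"dr": [-12, 0, 0], "offset": [0, -4.5, -5.4], "grip": 0},
    {"dr": [-19, 0, 0], "offset": [0, -5.1, -6.2], "grip": 0},
    {"dr": [-19, 0, 0], "offset": [0, -5.1, -6.2], "grip": 0}
  ]
}}

```text
t: 2.65
ee_pos: [0.4575, 0.308, 0.25]
orientation: [[-0.595, 0.757, -0.269], [0.804, 0.561, -0.2], [-0.001, -0.335, -0.942]]
wrist_force: [-0.4, -1.1, 1.8]
opening: 0.121
```

Request:
{"api": "arm_command", "payload": {
  "commands": [
    {"dr": [-7, 0, 0], "offset": [-4, -1, 1], "grip": 0},
    {"dr": [-14, 0, 0], "offset": [-7, -2, 1.5], "grip": 0},
    {"dr": [-20, 0, 0], "offset": [-9, -2.5, 1.6], "grip": 0},
    {"dr": [-20, 0, 0], "offset": [-9, -2.5, 1.6], "grip": 0}
  ]
}}

```text
t: 2.98
ee_pos: [0.488, 0.2151, 0.2354]
orientation: [[-0.593, 0.805, -0.004], [0.805, 0.593, -0.006], [-0.002, -0.007, -1.0]]
wrist_force: [-0.6, -0.2, 0.7]
opening: 0.118
```

```bash
python3 -c "
from h import *
st(); p,d,s=cam('wrist','w2.png'); p,d,s=cam('side','s2.png'); np.savez('pics/s2.npz',p=p,d=d)
a=cv2.imread('pics/s2.png');b=cv2.imread('pics/w2.png'); cv2.imwrite('pics/v2.png',np.hstack([a[40:300,60:460],b[100:360,60:460]]))"
```

```text
t 2.98 p [0.488  0.2151 0.2354] z [-0.004 -0.006 -1.   ] x [-0.593  0.805 -0.002] F [-0.59 -0.16  0.71] op 0.118 j [ 23.9   2.9   7.5  94.9  -0.2 -12.5]
```

View pics/v2.png

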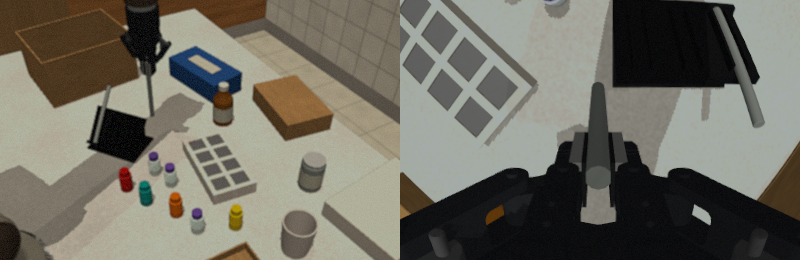

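The side view shows the rod hanging vertically in the gripper. The wrist view shows its tip at about (257,185). Measuring the tip.

```bash
cat > tip.py <<'E'
from h import *
def tip():
    for n in ('side','wrist'):
        p,d,s=cam(n); P=pts(n,d,s); e=s['ee_pos']; x=P
        zmin=e[2]-.135
        k=(d>0)&(np.hypot(P[...,0]-e[0],P[...,1]-e[1])<.035)&(P[...,2]<e[2]-.012)&(P[...,2]>zmin)
        q=P[k]; lo=q[:,2].min(); print(n,k.sum(),'zmin-tcp',(lo-e[2]).round(4))
        for a in (-.03,-.06,-.09,-.112):
            m=abs(q[:,2]-e[2]-a)<.008
            if m.sum()>3: print(a,m.sum(),(q[m].mean(0)-e)[:2].round(4))
E
python3 -c "
from tip import *
tip()
C=np.array([.5851,.0408]);
c=calibration('side'); print(-np.array(c['R']).T@c['t'])"
```

```text
side 184 zmin-tcp -0.132
-0.03 28 [-0.0054 -0.0051]
-0.06 28 [-0.0057 -0.0056]
-0.09 27 [-0.0061 -0.0062]
-0.112 19 [-0.0071 -0.0065]
wrist 810 zmin-tcp -0.1325
-0.03 179 [-0.005  -0.0058]
-0.06 112 [-0.0055 -0.0063]
-0.09 73 [-0.0059 -0.0068]
-0.112 58 [-0.0063 -0.007 ]
[ 0.1513249  -0.66467055  0.81086566]
```

```bash
cat >> h.py <<'E'
TC=np.array([.5857,.0412]); TX=np.array([.9917,-.1288]); TY=np.array([.1288,.9917])
PK={i+1:TC+(-.026 if i<4 else .026)*TX+(-.078+.052*(i%4))*TY for i in range(8)}
TIP=np.array([-.0035,-.003])
E
python3 -c "
from h import *
for i in PK: print(i,PK[i].round(4))
R=down(126.5); c=None
c=plan([*(PK[4]-TIP),.175],R)
for i in (3,2,1,5,6,7,8):
  c=plan([*(PK[i]-TIP),.175],R,c)"
```

```text
1 [ 0.5499 -0.0328]
2 [0.5566 0.0188]
3 [0.5633 0.0703]
4 [0.57   0.1219]
5 [ 0.6014 -0.0395]
6 [0.6081 0.0121]
7 [0.6148 0.0636]
8 [0.6215 0.1152]
dr [-0.71  0.02  0.03] off [-12.64   1.16   6.04] rows>= 3.4
dr [0. 0. 0.] off [-3.75 -3.61  0.  ] rows>= 1.2
dr [0. 0. 0.] off [-3.75 -3.61  0.  ] rows>= 1.2
dr [0. 0. 0.] off [-3.75 -3.61  0.  ] rows>= 1.2
dr [0. 0. 0.] off [-3.61  3.75  0.  ] rows>= 1.2
dr [0. 0. 0.] off [3.75 3.61 0.  ] rows>= 1.2
dr [0. 0. 0.] off [3.75 3.61 0.  ] rows>= 1.2
dr [0. 0. 0.] off [3.75 3.61 0.  ] rows>= 1.2
```

Request:
{"api": "arm_command", "payload": {
  "commands": [
    {"dr": [-0.7, 0, 0], "offset": [-4, 0.4, 0], "grip": 0},
    {"dr": [-0.7, 0, 0], "offset": [-8, 0.8, 1], "grip": 0},
    {"dr": [-0.7, 0, 0], "offset": [-12.6, 1.2, 4], "grip": 0},
    {"dr": [-0.7, 0, 0], "offset": [-12.6, 1.2, 6], "grip": 0},
    {"dr": [-0.7, 0, 0], "offset": [-12.6, 1.2, 6], "grip": 0}
  ]
}}

```text
t: 3.6
ee_pos: [0.5743, 0.1243, 0.1679]
orientation: [[-0.594, 0.804, -0.009], [0.804, 0.594, -0.003], [0.003, -0.009, -1.0]]
wrist_force: [-1.2, -0.7, -1.7]
opening: 0.121
```

Request:
{"api": "arm_command", "payload": {
  "commands": [
    {"dr": [0, 0, 0], "offset": [0, 0, 0.4], "grip": 0},
    {"dr": [0, 0, 0], "offset": [0, 0, 0.4], "grip": 0},
    {"dr": [0, 0, 0], "offset": [0, 0, 0.4], "grip": 0}
  ]
}}

```text
t: 3.85
ee_pos: [0.5744, 0.1272, 0.1721]
orientation: [[-0.597, 0.802, 0.002], [0.802, 0.597, 0.0], [-0.001, 0.002, -1.0]]
wrist_force: [-0.6, 0.3, -0.3]
opening: 0.12
```

Request:
{"api": "arm_command", "payload": {
  "commands": [
    {"dr": [0, 0, 0], "offset": [0, 0, 0.4], "grip": 0},
    {"dr": [0, 0, 0], "offset": [0, 0, 0.4], "grip": 0},
    {"dr": [0, 0, 0], "offset": [0, 0, 0.4], "grip": 0}
  ]
}}

```text
t: 4.1
ee_pos: [0.5742, 0.1262, 0.1676]
orientation: [[-0.596, 0.803, 0.002], [0.803, 0.596, 0.0], [-0.001, 0.002, -1.0]]
wrist_force: [-0.0, 0.0, -0.7]
opening: 0.121
```

Request:
{"api": "arm_command", "payload": {
  "commands": [
    {"dr": [0, 0, 0], "offset": [0, 0, 0.3], "grip": 0},
    {"dr": [0, 0, 0], "offset": [0, 0, 0.3], "grip": 0},
    {"dr": [0, 0, 0], "offset": [0, 0, 0.3], "grip": 0}
  ]
}}

```text
t: 4.35
ee_pos: [0.5742, 0.1256, 0.164]
orientation: [[-0.595, 0.803, 0.001], [0.803, 0.595, 0.0], [-0.001, 0.001, -1.0]]
wrist_force: [-0.7, -0.3, -0.4]
opening: 0.122
```

Request:
{"api": "arm_command", "payload": {
  "commands": [
    {"dr": [0, 0, 0], "offset": [0, 0, 0.3], "grip": 0},
    {"dr": [0, 0, 0], "offset": [0, 0, 0.3], "grip": 0},
    {"dr": [0, 0, 0], "offset": [0, 0, 0.3], "grip": 0}
  ]
}}

```text
t: 4.6
ee_pos: [0.5743, 0.1255, 0.1607]
orientation: [[-0.595, 0.803, 0.001], [0.803, 0.595, 0.0], [-0.0, 0.001, -1.0]]
wrist_force: [0.1, 0.3, -1.1]
opening: 0.118
```

Request:
{"api": "arm_command", "payload": {
  "commands": [
    {"dr": [0, 0, 0], "offset": [0, 0, 0.3], "grip": 0},
    {"dr": [0, 0, 0], "offset": [0, 0, 0.3], "grip": 0},
    {"dr": [0, 0, 0], "offset": [0, 0, 0.3], "grip": 0}
  ]
}}

```text
t: 4.85
ee_pos: [0.5743, 0.1256, 0.1577]
orientation: [[-0.595, 0.803, 0.001], [0.803, 0.595, 0.0], [-0.0, 0.001, -1.0]]
wrist_force: [0.1, -0.6, -0.3]
opening: 0.122
```

Request:
{"api": "arm_command", "payload": {
  "commands": [
    {"dr": [0, 0, 0], "offset": [0, 0, 0.3], "grip": 0},
    {"dr": [0, 0, 0], "offset": [0, 0, 0.3], "grip": 0},
    {"dr": [0, 0, 0], "offset": [0, 0, 0.3], "grip": 0}
  ]
}}

```text
t: 5.1
ee_pos: [0.5743, 0.1256, 0.1547]
orientation: [[-0.595, 0.803, 0.001], [0.803, 0.595, 0.0], [-0.0, 0.001, -1.0]]
wrist_force: [0.5, -0.2, 0.1]
opening: 0.123
```

Request:
{"api": "arm_command", "payload": {
  "commands": [
    {"dr": [0, 0, 0], "offset": [0, 0, 0.3], "grip": 0},
    {"dr": [0, 0, 0], "offset": [0, 0, 0.3], "grip": 0},
    {"dr": [0, 0, 0], "offset": [0, 0, 0.3], "grip": 0}
  ]
}}

```text
t: 5.35
ee_pos: [0.5743, 0.1256, 0.1517]
orientation: [[-0.595, 0.803, 0.001], [0.803, 0.595, 0.0], [-0.0, 0.001, -1.0]]
wrist_force: [-0.1, -0.1, 0.3]
opening: 0.124
```

```bash
python3 -c "
from h import *
st(); p,d,s=cam('wrist','w3.png'); a=cv2.imread('pics/w3.png')[90:330,120:400]; cv2.imwrite('pics/w3c.png',cv2.resize(a,None,fx=2.5,fy=2.5))
P=pts('wrist',d,s);T=PK[4]
k=(d>0)&(abs((P[...,:2]-T)@TX)<.018)&(abs((P[...,:2]-T)@TY)<.018)&(P[...,2]<.05); print(np.percentile(P[k][:,2],[5,25,50,75]).round(4))
T=PK[3];k=(d>0)&(abs((P[...,:2]-T)@TX)<.018)&(abs((P[...,:2]-T)@TY)<.018)&(P[...,2]<.05); print(np.percentile(P[k][:,2],[5,25,50,75]).round(4))
"
```

```text
t 5.35 p [0.5743 0.1256 0.1517] z [ 0.001  0.    -1.   ] x [-0.595  0.803 -0.   ] F [-0.06 -0.09  0.27] op 0.124 j [ 12.3   9.2   5.1  85.8  -0.  -24.2]
[0.0178 0.0185 0.019  0.0195]
[0.0314 0.0322 0.0327 0.0331]
```

View pics/w3c.png

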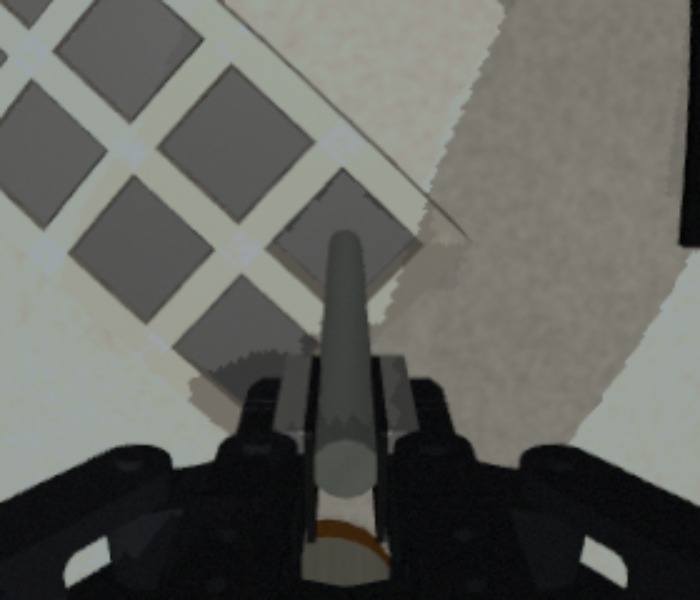

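Pocket 4's cap sank to 15–16 mm below the deck with no force (the depth reading and image both show it at about (345,240)), so pocket 4 is the empty one. Next, rod to the cup.

```bash
cat >> h.py <<'E'
CUP=np.array([.6068,-.2594]); CARD=np.array([.4455,-.2987])
E
python3 -c "
from h import *
R=down(126.5)
e=sense()['ee_pos']
c=plan([e[0],e[1],.265],R);c=plan([*(CUP-TIP),.265],R,c); plan([*(CUP-TIP),.147],R,c)"
```

```text
dr [0.05 0.03 0.05] off [-1.000e-02  1.000e-02 -1.131e+01] rows>= 2.7
dr [0. 0. 0.] off [-32.85 -19.83   0.  ] rows>= 9.2
dr [0. 0. 0.] off [ 0.   0.  11.8] rows>= 2.8
```

Request:
{"api": "arm_command", "payload": {
  "commands": [
    {"dr": [0, 0, 0], "offset": [0, 0, -4], "grip": 0},
    {"dr": [0, 0, 0], "offset": [0, 0, -8], "grip": 0},
    {"dr": [0, 0, 0], "offset": [0, 0, -11.3], "grip": 0},
    {"dr": [0, 0, 0], "offset": [-2, -1, -11.3], "grip": 0}
  ]
}}

```text
t: 5.73
ee_pos: [0.579, 0.106, 0.2726]
orientation: [[-0.598, 0.802, 0.011], [0.802, 0.598, 0.003], [-0.004, 0.01, -1.0]]
wrist_force: [2.2, 0.7, -0.1]
opening: 0.118
```

Request:
{"api": "arm_command", "payload": {
  "commands": [
    {"dr": [0, 0, 0], "offset": [-3.3, -2, 0], "grip": 0},
    {"dr": [0, 0, 0], "offset": [-6.6, -4, 0], "grip": 0},
    {"dr": [0, 0, 0], "offset": [-9.9, -6, 0], "grip": 0},
    {"dr": [0, 0, 0], "offset": [-13.2, -8, 0], "grip": 0},
    {"dr": [0, 0, 0], "offset": [-16.5, -10, 0], "grip": 0}
  ]
}}

```text
t: 6.15
ee_pos: [0.5959, -0.0903, 0.2653]
orientation: [[-0.596, 0.803, 0.002], [0.803, 0.596, 0.0], [-0.001, 0.001, -1.0]]
wrist_force: [1.3, 0.8, -1.1]
opening: 0.12
```

Request:
{"api": "arm_command", "payload": {
  "commands": [
    {"dr": [0, 0, 0], "offset": [-3.3, -2, 0], "grip": 0},
    {"dr": [0, 0, 0], "offset": [-6.6, -4, 0], "grip": 0},
    {"dr": [0, 0, 0], "offset": [-9.9, -6, 0], "grip": 0},
    {"dr": [0, 0, 0], "offset": [-14, -8.5, 0], "grip": 0},
    {"dr": [0, 0, 0], "offset": [-14, -8.5, 0], "grip": 0}
  ]
}}

```text
t: 6.57
ee_pos: [0.6107, -0.2574, 0.2636]
orientation: [[-0.592, 0.806, 0.0], [0.806, 0.592, -0.001], [-0.001, -0.001, -1.0]]
wrist_force: [1.2, 0.5, -0.3]
opening: 0.121
```

```bash
python3 -c "
from h import *
st()
R=down(126.5)
c=plan([*(CUP-TIP),.265],R); plan([*(CUP-TIP),.147],R,c)
from tip import tip; tip()"
```

```text
t 6.57 p [ 0.6107 -0.2574  0.2636] z [ 0.    -0.001 -1.   ] x [-0.592  0.806 -0.001] F [ 1.21  0.47 -0.3 ] op 0.121 j [-22.8  22.5  33.8 101.2  -0.  -59.1]
dr [-0.03  0.05 -0.2 ] off [ 0.1   0.03 -0.14] rows>= 0.0
dr [0. 0. 0.] off [ 0.   0.  11.8] rows>= 2.8
side 283 zmin-tcp -0.1347
-0.03 40 [-0.0064 -0.0034]
-0.06 40 [-0.0068 -0.0036]
-0.09 35 [-0.007  -0.0035]
-0.112 36 [-0.0071 -0.004 ]
wrist 805 zmin-tcp -0.1311
-0.03 179 [-0.0049 -0.0056]
-0.06 115 [-0.005  -0.0058]
-0.09 78 [-0.0052 -0.006 ]
-0.112 59 [-0.0054 -0.0062]
```

Request:
{"api": "arm_command", "payload": {
  "commands": [
    {"dr": [0, 0, 0], "offset": [0.1, 0, 4], "grip": 0},
    {"dr": [0, 0, 0], "offset": [0.1, 0, 7.5], "grip": 0},
    {"dr": [0, 0, 0], "offset": [0.1, 0, 10], "grip": 0},
    {"dr": [0, 0, 0], "offset": [0.1, 0, 11.4], "grip": 0},
    {"dr": [0, 0, 0], "offset": [0.1, 0, 11.4], "grip": 0}
  ]
}}

```text
t: 7.08
ee_pos: [0.6093, -0.2484, 0.1473]
orientation: [[-0.597, 0.802, -0.004], [0.802, 0.597, 0.003], [0.004, -0.001, -1.0]]
wrist_force: [-0.4, 0.2, -0.1]
opening: 0.12
```

Request:
{"api": "arm_command", "payload": {
  "commands": [
    {"dr": [0, 0, 0], "offset": [0, 0, 0], "grip": 4},
    {"dr": [0, 0, 0], "offset": [0, 0, 0], "grip": 4},
    {"dr": [0, 0, 0], "offset": [0, 0, 0], "grip": 4},
    {"dr": [0, 0, 0], "offset": [0, 0, 0], "grip": 4},
    {"dr": [0, 0, 0], "offset": [0, 0, 0], "grip": 4}
  ]
}}

```text
t: 7.5
ee_pos: [0.6111, -0.2509, 0.1522]
orientation: [[-0.595, 0.803, 0.003], [0.803, 0.595, -0.0], [-0.002, 0.002, -1.0]]
wrist_force: [0.1, 0.9, 0.5]
opening: 0.471
```

Request:
{"api": "arm_command", "payload": {
  "commands": [
    {"dr": [0, 0, 0], "offset": [0, 0, -3], "grip": 4},
    {"dr": [0, 0, 0], "offset": [0, 0, -6], "grip": 4},
    {"dr": [0, 0, 0], "offset": [0, 0, -10], "grip": 4},
    {"dr": [0, 0, 0], "offset": [0, 0, -14], "grip": 4},
    {"dr": [0, 0, 0], "offset": [0, 0, -14], "grip": 4}
  ]
}}

```text
t: 7.92
ee_pos: [0.6115, -0.2513, 0.3012]
orientation: [[-0.595, 0.803, 0.013], [0.803, 0.595, -0.005], [-0.012, 0.008, -1.0]]
wrist_force: [-0.2, -1.0, 1.1]
opening: 0.468
```

```bash
python3 -c "
from h import *
st(); cam('wrist','w4.png')
c=plan(B*0+[.46,.10,.28],tiltR(20)); c=plan(A+.09*RD,tiltR(34),c); plan(A+.035*RD,tiltR(34),c)"
```

```text
t 7.92 p [ 0.6115 -0.2513  0.3012] z [ 0.013 -0.005 -1.   ] x [-0.595  0.803 -0.012] F [-0.17 -0.96  1.07] op 0.468 j [-22.4  23.3  39.1 105.    0.  -58.9]
dr [20.35  0.5  -0.06] off [37.27  8.72  1.44] rows>= 9.2
dr [14.  0. -0.] off [21.78 17.02  3.49] rows>= 6.7
dr [0. 0. 0.] off [ 0.   -0.57  5.47] rows>= 1.3
```

View pics/w4.png

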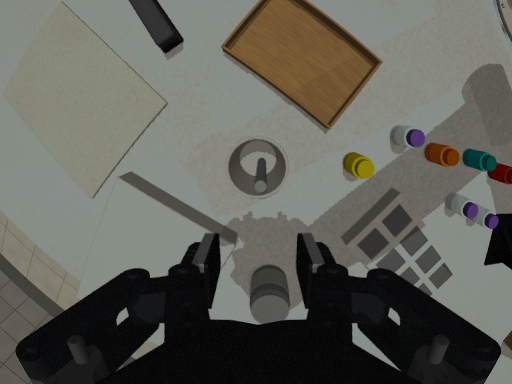

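The wrist view shows the rod standing in the cup at (260,175). Next, the outer rod.

Request:
{"api": "arm_command", "payload": {
  "commands": [
    {"dr": [0, 0, 0], "offset": [4, 1, 0], "grip": 4},
    {"dr": [0, 0, 0], "offset": [8, 2, 0], "grip": 4},
    {"dr": [0, 0, 0], "offset": [12, 3, 0], "grip": 4},
    {"dr": [0, 0, 0], "offset": [16, 4, 0], "grip": 4},
    {"dr": [0, 0, 0], "offset": [20, 5, 0], "grip": 4}
  ]
}}

```text
t: 8.38
ee_pos: [0.5303, -0.0589, 0.2902]
orientation: [[-0.595, 0.804, 0.001], [0.804, 0.595, 0.0], [-0.0, 0.001, -1.0]]
wrist_force: [1.0, 0.6, 0.3]
opening: 0.469
```

Request:
{"api": "arm_command", "payload": {
  "commands": [
    {"dr": [0, 0, 0], "offset": [4, 1, 0], "grip": 4},
    {"dr": [0, 0, 0], "offset": [8, 2, 0], "grip": 4},
    {"dr": [0, 0, 0], "offset": [12, 3, 0], "grip": 4},
    {"dr": [0, 0, 0], "offset": [16, 4, 0], "grip": 4},
    {"dr": [0, 0, 0], "offset": [20, 5, 0], "grip": 4}
  ]
}}

```text
t: 8.8
ee_pos: [0.4513, 0.1315, 0.2905]
orientation: [[-0.595, 0.804, 0.001], [0.804, 0.595, 0.0], [-0.001, 0.001, -1.0]]
wrist_force: [-0.0, 1.1, -0.8]
opening: 0.461
```

Request:
{"api": "arm_command", "payload": {
  "commands": [
    {"dr": [3, 0, 0], "offset": [4, 2, 0], "grip": 4},
    {"dr": [7, 0, 0], "offset": [8, 4, 1], "grip": 4},
    {"dr": [12, 0, 0], "offset": [11, 5, 2], "grip": 4},
    {"dr": [19, 0, 0], "offset": [13, 6, 3], "grip": 4},
    {"dr": [20, 0, 0], "offset": [13, 6, 3], "grip": 4}
  ]
}}

```text
t: 9.22
ee_pos: [0.4228, 0.2745, 0.2521]
orientation: [[-0.599, 0.747, -0.288], [0.801, 0.559, -0.215], [0.0, -0.359, -0.933]]
wrist_force: [0.7, -1.3, -2.4]
opening: 0.469
```

```bash
python3 -c "
from h import *
st()
c=plan(A+.09*RD,tiltR(32)); plan(A+.035*RD,tiltR(34),c)"
```

```text
t 9.22 p [0.4228 0.2745 0.2521] z [-0.288 -0.215 -0.933] x [-0.599  0.801  0.   ] F [ 0.67 -1.31 -2.44] op 0.469 j [ 33.6  19.9  25.9 117.   -1.1  -3. ]
dr [10.95  0.1   0.27] off [5.5  9.21 3.23] rows>= 2.7
dr [2. 0. 0.] off [ 0.   -0.77  5.45] rows>= 1.3
```

Request:
{"api": "arm_command", "payload": {
  "commands": [
    {"dr": [4, 0, 0], "offset": [2, 4, 0], "grip": 4},
    {"dr": [8, 0, 0], "offset": [4.5, 7.5, 1], "grip": 4},
    {"dr": [11, 0, 0], "offset": [5.5, 9.2, 3.2], "grip": 4},
    {"dr": [11, 0, 0], "offset": [5.5, 9.2, 3.2], "grip": 4},
    {"dr": [11, 0, 0], "offset": [5.5, 9.2, 3.2], "grip": 4}
  ]
}}

```text
t: 9.63
ee_pos: [0.4513, 0.3611, 0.1898]
orientation: [[-0.597, 0.682, -0.422], [0.802, 0.507, -0.315], [-0.001, -0.526, -0.85]]
wrist_force: [-0.3, 0.1, 0.7]
opening: 0.471
```

```bash
python3 -c "
from h import *
st(); G=A-.008*RD
c=plan(A+.035*RD,tiltR(34)); plan(G,RR,c)
p,d,s=cam('wrist'); P=pts('wrist',d,s)
k=(d>0)&(np.linalg.norm(P[...,:2]-(A+.02*RD)[:2],axis=-1)<.05)&(P[...,2]>.11)&(P[...,2]<.165); q=P[k]-s['ee_pos']; q=q@s['orientation']; k=(abs(q[:,0])<.018);q=q[k]; print(len(q),np.median(q,0).round(4)); print(q[:,2].min())"
```

```text
t 9.63 p [0.4513 0.3611 0.1898] z [-0.422 -0.315 -0.85 ] x [-0.597  0.802 -0.001] F [-0.3   0.06  0.73] op 0.471 j [ 38.3  42.8  47.7 126.6   0.8   1.4]
dr [2.25 0.12 0.1 ] off [ 0.29 -0.76  5.53] rows>= 1.3
dr [6.   0.03 0.  ] off [ 0.   -0.45  4.28] rows>= 1.0
591 [ 0.0014 -0.0166  0.0656]
0.054266857416318225
```

Request:
{"api": "arm_command", "payload": {
  "commands": [
    {"dr": [1, 0, 0], "offset": [0.2, -0.4, 2.8], "grip": 4},
    {"dr": [2.2, 0, 0], "offset": [0.2, -0.8, 5.5], "grip": 4},
    {"dr": [2.2, 0, 0], "offset": [0.2, -0.8, 5.5], "grip": 4}
  ]
}}

```text
t: 9.93
ee_pos: [0.4194, 0.3371, 0.1565]
orientation: [[-0.595, 0.672, -0.441], [0.804, 0.497, -0.327], [-0.001, -0.549, -0.836]]
wrist_force: [0.8, -0.8, -1.1]
opening: 0.469
```

Request:
{"api": "arm_command", "payload": {
  "commands": [
    {"dr": [3, 0, 0], "offset": [0, -0.2, 2.2], "grip": 4},
    {"dr": [6, 0, 0], "offset": [0, -0.4, 4.2], "grip": 4},
    {"dr": [6, 0, 0], "offset": [0, -0.4, 4.2], "grip": 4}
  ]
}}

```text
t: 10.18
ee_pos: [0.4005, 0.3232, 0.1246]
orientation: [[-0.595, 0.624, -0.507], [0.804, 0.461, -0.376], [-0.001, -0.631, -0.776]]
wrist_force: [0.3, 0.4, -1.0]
opening: 0.47
```

Request:
{"api": "arm_command", "payload": {
  "commands": [
    {"dr": [0, 0, 0], "offset": [0, 0, 0], "grip": 0},
    {"dr": [0, 0, 0], "offset": [0, 0, 0], "grip": 0},
    {"dr": [0, 0, 0], "offset": [0, 0, 0], "grip": 0},
    {"dr": [0, 0, 0], "offset": [0, 0, 0], "grip": 0},
    {"dr": [0, 0, 0], "offset": [0, 0, 0], "grip": 0}
  ]
}}

```text
t: 10.6
ee_pos: [0.4017, 0.3255, 0.1265]
orientation: [[-0.595, 0.627, -0.504], [0.804, 0.464, -0.372], [0.001, -0.626, -0.78]]
wrist_force: [3.6, 4.3, 10.0]
opening: 0.122
```

```bash
python3 -c "
from h import *
st()"
```

```text
t 10.6 p [0.4017 0.3255 0.1265] z [-0.504 -0.372 -0.78 ] x [-0.595  0.804  0.001] F [3.58 4.35 9.97] op 0.122 j [ 38.4  38.5  30.8 121.1   1.2   1.4]
```

Request:
{"api": "arm_command", "payload": {
  "commands": [
    {"dr": [0, 0, 0], "offset": [0, 0, -2], "grip": 0},
    {"dr": [0, 0, 0], "offset": [0, 0, -5], "grip": 0},
    {"dr": [0, 0, 0], "offset": [0, 0, -5], "grip": 0}
  ]
}}

```text
t: 10.85
ee_pos: [0.4287, 0.3452, 0.1672]
orientation: [[-0.595, 0.628, -0.501], [0.804, 0.465, -0.371], [0.0, -0.623, -0.782]]
wrist_force: [-0.8, 1.0, 1.3]
opening: 0.123
```

Request:
{"api": "arm_command", "payload": {
  "commands": [
    {"dr": [0, 0, 0], "offset": [0, -1.5, -1.8], "grip": 0},
    {"dr": [-6, 0, 0], "offset": [0, -3, -3.6], "grip": 0},
    {"dr": [-12, 0, 0], "offset": [0, -4.5, -5.4], "grip": 0},
    {"dr": [-19, 0, 0], "offset": [0, -6, -7.2], "grip": 0},
    {"dr": [-19, 0, 0], "offset": [0, -6, -7.2], "grip": 0}
  ]
}}

```text
t: 11.27
ee_pos: [0.4247, 0.342, 0.2677]
orientation: [[-0.595, 0.761, -0.258], [0.803, 0.564, -0.191], [-0.0, -0.321, -0.947]]
wrist_force: [-1.5, -0.4, 2.6]
opening: 0.116
```

Request:
{"api": "arm_command", "payload": {
  "commands": [
    {"dr": [-7, 0, 0], "offset": [-4, -1, 0], "grip": 0},
    {"dr": [-14, 0, 0], "offset": [-7, -2, 0], "grip": 0},
    {"dr": [-20, 0, 0], "offset": [-10, -2.5, 0], "grip": 0},
    {"dr": [-20, 0, 0], "offset": [-10, -2.5, 0], "grip": 0}
  ]
}}

```text
t: 11.6
ee_pos: [0.4654, 0.2429, 0.2679]
orientation: [[-0.593, 0.805, 0.01], [0.806, 0.593, 0.002], [-0.004, 0.009, -1.0]]
wrist_force: [-0.8, 0.8, -0.2]
opening: 0.119
```

```bash
python3 -c "
from h import *
st()
R=down(126.5)
e=sense()['ee_pos'];plan([*(CUP-TIP),.29],R)
import tip; tip.tip()"
```

```text
t 11.6 p [0.4654 0.2429 0.2679] z [ 0.01   0.002 -1.   ] x [-0.593  0.806 -0.004] F [-0.76  0.82 -0.24] op 0.119 j [27.6  1.7  9.9 97.6 -0.1 -8.7]
dr [ 0.52  0.22 -0.16] off [-48.81 -17.9   -2.19] rows>= 12.5
side 190 zmin-tcp -0.1298
-0.03 26 [-0.0002 -0.001 ]
-0.06 25 [-0.0007 -0.0015]
-0.09 24 [-0.0008 -0.0013]
-0.112 22 [-0.001  -0.0016]
wrist 875 zmin-tcp -0.1296
-0.03 191 [ 0.0001 -0.0017]
-0.06 125 [-0.0003 -0.002 ]
-0.09 85 [-0.0009 -0.0021]
-0.112 63 [-0.001  -0.0025]
```

Request:
{"api": "arm_command", "payload": {
  "commands": [
    {"dr": [0, 0, 0], "offset": [-3.9, -1.4, -1], "grip": 0},
    {"dr": [0, 0, 0], "offset": [-7.8, -2.8, -2], "grip": 0},
    {"dr": [0, 0, 0], "offset": [-11.7, -4.3, -3], "grip": 0},
    {"dr": [0, 0, 0], "offset": [-15.6, -5.7, -4], "grip": 0},
    {"dr": [0, 0, 0], "offset": [-19.5, -7.2, -4.2], "grip": 0}
  ]
}}

```text
t: 12.12
ee_pos: [0.5243, 0.0525, 0.3083]
orientation: [[-0.597, 0.802, -0.001], [0.802, 0.597, -0.002], [-0.001, -0.002, -1.0]]
wrist_force: [1.6, 1.0, -0.6]
opening: 0.122
```

Request:
{"api": "arm_command", "payload": {
  "commands": [
    {"dr": [0, 0, 0], "offset": [-3.9, -1.4, 0], "grip": 0},
    {"dr": [0, 0, 0], "offset": [-7.8, -2.8, 0], "grip": 0},
    {"dr": [0, 0, 0], "offset": [-11.7, -4.3, 0], "grip": 0},
    {"dr": [0, 0, 0], "offset": [-15.6, -5.7, 0], "grip": 0},
    {"dr": [0, 0, 0], "offset": [-19.5, -7.2, 0], "grip": 0}
  ]
}}

```text
t: 12.53
ee_pos: [0.5828, -0.1476, 0.3066]
orientation: [[-0.596, 0.803, -0.002], [0.803, 0.596, -0.002], [0.0, -0.003, -1.0]]
wrist_force: [1.0, 0.8, -0.2]
opening: 0.119
```

```bash
python3 -c "
from h import *
st()
for n in ('side','top','wrist'):
    p,d,s=cam(n,'c_'+n+'.png'); P=pts(n,d,s)
    k=(d>0)&(np.hypot(*(np.moveaxis(P[...,:2]-CUP,-1,0)))<.06)&(P[...,2]>.098)&(P[...,2]<.18)
    q=P[k]; print(n,len(q))
    for z in (.105,.12,.135,.15,.16):
        m=abs(q[:,2]-z)<.006
        if m.sum(): print(z,m.sum(),(q[m].mean(0)[:2]-CUP).round(4))
plan([*CUP,.31],down(126.5))
"
```

```text
t 12.53 p [ 0.5828 -0.1476  0.3066] z [-0.002 -0.002 -1.   ] x [-0.596  0.803  0.   ] F [ 0.96  0.83 -0.17] op 0.119 j [-1.420e+01  1.490e+01  2.900e+01  1.043e+02 -1.000e-01 -5.080e+01]
side 150
0.105 24 [-0.0034  0.0054]
0.12 24 [-0.0035  0.0061]
0.135 24 [-0.0037  0.0055]
0.15 24 [-0.0033  0.0054]
0.16 37 [-0.0023  0.0071]
top 0
wrist 306
0.105 27 [-0.0019  0.0089]
0.12 31 [-0.0015  0.0091]
0.135 39 [-0.0017  0.0096]
0.15 43 [-0.0012  0.0097]
0.16 120 [0.001  0.0077]
dr [-0.25 -0.1  -0.11] off [-10.37  -4.66  -0.48] rows>= 2.7
```

```bash
python3 -c "
from h import *
c=plan([.6068,-.2774,.31],down(180)); plan([.6068,-.2774,.146],down(180),c)
"
```

```text
dr [ -0.19  -0.21 -53.61] off [-11.81  -5.73  -0.48] rows>= 7.5
dr [0. 0. 0.] off [ 0.   0.  16.4] rows>= 3.9
```

Request:
{"api": "arm_command", "payload": {
  "commands": [
    {"dr": [0, 0, -7], "offset": [-3, -1.5, -0.4], "grip": 0},
    {"dr": [0, 0, -14], "offset": [-6, -3, -0.4], "grip": 0},
    {"dr": [0, 0, -21], "offset": [-9, -4.5, -0.4], "grip": 0},
    {"dr": [0, 0, -28], "offset": [-11.8, -5.7, -0.4], "grip": 0},
    {"dr": [0, 0, -35], "offset": [-11.8, -5.7, -0.4], "grip": 0}
  ]
}}

```text
t: 13.1
ee_pos: [0.6073, -0.278, 0.3085]
orientation: [[-0.95, 0.312, -0.005], [0.312, 0.95, -0.002], [0.004, -0.003, -1.0]]
wrist_force: [-1.3, -0.2, -1.0]
opening: 0.123
```

Request:
{"api": "arm_command", "payload": {
  "commands": [
    {"dr": [0, 0, -7], "offset": [0, 0, 0], "grip": 0},
    {"dr": [0, 0, -14], "offset": [0, 0, 0], "grip": 0},
    {"dr": [0, 0, -18.6], "offset": [0, 0, 0], "grip": 0},
    {"dr": [0, 0, -18.6], "offset": [0, 0, 0], "grip": 0},
    {"dr": [0, 0, -18.6], "offset": [0, 0, 0], "grip": 0}
  ]
}}

```text
t: 13.52
ee_pos: [0.6067, -0.2737, 0.311]
orientation: [[-1.0, -0.002, -0.002], [-0.002, 1.0, -0.002], [0.002, -0.002, -1.0]]
wrist_force: [-0.5, -0.0, -0.5]
opening: 0.119
```

```bash
python3 -c "
from h import *
from tip import tip
st(); c=plan([.6068,-.2774,.31],down(180)); plan([.6068,-.2774,.146],down(180),c)
tip()"
```

```text
t 13.52 p [ 0.6067 -0.2737  0.311 ] z [-0.002 -0.002 -1.   ] x [-1.    -0.002  0.002] F [-0.45 -0.04 -0.49] op 0.119 j [-2.420e+01  2.590e+01  4.390e+01  1.080e+02 -1.000e-01 -1.143e+02]
dr [-0.09 -0.11  0.09] off [-0.01 -0.37  0.1 ] rows>= 0.1
dr [0. 0. 0.] off [ 0.   0.  16.4] rows>= 3.9
side 306 zmin-tcp -0.132
-0.03 50 [-0.0045  0.0015]
-0.06 44 [-0.0047  0.0007]
-0.09 43 [-0.0049 -0.0002]
-0.112 42 [-0.0049 -0.0003]
wrist 879 zmin-tcp -0.1286
-0.03 194 [ 0.001  -0.0024]
-0.06 124 [ 0.0007 -0.0031]
-0.09 85 [ 0.0007 -0.0039]
-0.112 64 [ 0.0008 -0.0045]
```

Request:
{"api": "arm_command", "payload": {
  "commands": [
    {"dr": [0, 0, 0], "offset": [0, -0.3, 4], "grip": 0},
    {"dr": [0, 0, 0], "offset": [0, -0.3, 8], "grip": 0},
    {"dr": [0, 0, 0], "offset": [0, -0.3, 12], "grip": 0},
    {"dr": [0, 0, 0], "offset": [0, -0.3, 15], "grip": 0},
    {"dr": [0, 0, 0], "offset": [0, -0.3, 15], "grip": 0}
  ]
}}

```text
t: 14.03
ee_pos: [0.6031, -0.2768, 0.1533]
orientation: [[-1.0, -0.001, -0.012], [-0.001, 1.0, 0.003], [0.012, 0.003, -1.0]]
wrist_force: [-1.9, 0.3, -1.8]
opening: 0.126
```

Request:
{"api": "arm_command", "payload": {
  "commands": [
    {"dr": [0, 0, 0], "offset": [0, 0, 1.2], "grip": 0},
    {"dr": [0, 0, 0], "offset": [0, 0, 1.2], "grip": 0},
    {"dr": [0, 0, 0], "offset": [0, 0, 1.2], "grip": 0}
  ]
}}

```text
t: 14.28
ee_pos: [0.6065, -0.2787, 0.1511]
orientation: [[-1.0, -0.002, 0.001], [-0.002, 1.0, -0.003], [-0.001, -0.003, -1.0]]
wrist_force: [-0.4, 1.3, 0.1]
opening: 0.123
```

Request:
{"api": "arm_command", "payload": {
  "commands": [
    {"dr": [0, 0, 0], "offset": [0, 0, 0], "grip": 3.5},
    {"dr": [0, 0, 0], "offset": [0, 0, 0], "grip": 3.5},
    {"dr": [0, 0, 0], "offset": [0, 0, 0], "grip": 3.5},
    {"dr": [0, 0, 0], "offset": [0, 0, 0], "grip": 3.5},
    {"dr": [0, 0, 0], "offset": [0, 0, 0], "grip": 3.5}
  ]
}}

```text
t: 14.7
ee_pos: [0.6059, -0.2786, 0.1494]
orientation: [[-1.0, -0.002, -0.001], [-0.002, 1.0, -0.002], [0.001, -0.002, -1.0]]
wrist_force: [0.1, 0.5, 0.4]
opening: 0.407
```

Request:
{"api": "arm_command", "payload": {
  "commands": [
    {"dr": [0, 0, 0], "offset": [0, 0, -3], "grip": 3.5},
    {"dr": [0, 0, 0], "offset": [0, 0, -6], "grip": 3.5},
    {"dr": [0, 0, 0], "offset": [0, 0, -10], "grip": 3.5},
    {"dr": [0, 0, 0], "offset": [0, 0, -14], "grip": 3.5},
    {"dr": [0, 0, 0], "offset": [0, 0, -14], "grip": 3.5}
  ]
}}

```text
t: 15.12
ee_pos: [0.6069, -0.2786, 0.2989]
orientation: [[-1.0, -0.002, 0.01], [-0.003, 1.0, -0.007], [-0.01, -0.007, -1.0]]
wrist_force: [0.1, -1.1, 1.7]
opening: 0.411
```

```bash
cat > purp.py <<'E'
from h import *
def vials(n='top'):
    p,d,s=cam(n,'now_'+n+'.png'); P=pts(n,d,s); h=cv2.cvtColor(p,cv2.COLOR_RGB2HSV)
    m=((h[...,0]>118)&(h[...,0]<145)&(h[...,1]>70)&(d>0)).astype(np.uint8)
    k,l,stt,c=cv2.connectedComponentsWithStats(m)
    for i in range(1,k):
        if stt[i,4]>15:
            q=P[l==i]; z=np.percentile(q[:,2],90); t=q[q[:,2]>z-.004]; ctr,r=cv2.minEnclosingCircle(t[:,:2].astype(np.float32))
            print(n,'px',c[i].round(),stt[i,4],'med',np.median(t,0).round(4),'circ',np.round(ctr,4),round(r,4),'ztop',z.round(4))
E
python3 -c "
from purp import *
st(); vials('top'); vials('side'); cam('wrist','w5.png')"
```

```text
t 15.12 p [ 0.6069 -0.2786  0.2989] z [ 0.01  -0.007 -1.   ] x [-1.    -0.003 -0.01 ] F [ 0.13 -1.08  1.69] op 0.411 j [-2.460e+01  2.450e+01  4.050e+01  1.053e+02 -1.000e-01 -1.147e+02]
top px [246. 223.] 52 med [0.4551 0.0561 0.0662] circ [0.455  0.0553] 0.0112 ztop 0.0685
top px [225. 229.] 58 med [0.4359 0.1129 0.0655] circ [0.4379 0.1129] 0.0118 ztop 0.0672
top px [306. 228.] 48 med [ 0.4416 -0.1069  0.0664] circ [ 0.4424 -0.1058] 0.0102 ztop 0.0685
side px [213. 196.] 56 med [0.4344 0.1117 0.0639] circ [0.4363 0.1121] 0.0131 ztop 0.0654
side px [229. 207.] 64 med [0.452  0.0547 0.064 ] circ [0.4522 0.0555] 0.0122 ztop 0.0656
side px [257. 253.] 82 med [ 0.4403 -0.1081  0.0634] circ [ 0.4406 -0.1079] 0.0117 ztop 0.0652
```

View pics/w5.png

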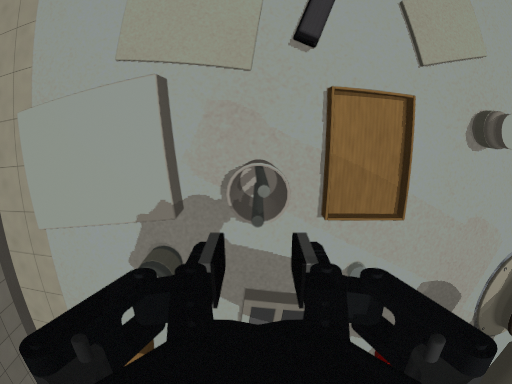

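The wrist view shows both rods inside the cup (258,190). The vials are still at their first positions. Going to vial 1 with the jaws along x.

```bash
python3 -c "
from h import *
R=down(180); c=plan([.52,-.08,.25],R); c=plan([.437,.1128,.13],R,c); plan([.437,.1128,.04],R,c)"
```

```text
dr [-0.14 -0.04  0.14] off [ 8.57 19.87  3.88] rows>= 5.3
dr [0. 0. 0.] off [ 8.3  19.28 12.  ] rows>= 5.8
dr [0. 0. 0.] off [0. 0. 9.] rows>= 2.2
```

Request:
{"api": "arm_command", "payload": {
  "commands": [
    {"dr": [0, 0, 0], "offset": [1.7, 4, 0], "grip": 5},
    {"dr": [0, 0, 0], "offset": [3.4, 8, 0], "grip": 5},
    {"dr": [0, 0, 0], "offset": [5.1, 12, 0], "grip": 5},
    {"dr": [0, 0, 0], "offset": [6.8, 16, 0], "grip": 5},
    {"dr": [0, 0, 0], "offset": [8.5, 20, 2], "grip": 5}
  ]
}}

```text
t: 15.68
ee_pos: [0.5238, -0.0877, 0.2737]
orientation: [[-1.0, -0.002, -0.001], [-0.002, 1.0, -0.002], [0.001, -0.002, -1.0]]
wrist_force: [0.6, 0.6, 1.0]
opening: 0.589
```

Request:
{"api": "arm_command", "payload": {
  "commands": [
    {"dr": [0, 0, 0], "offset": [1.7, 4, 3], "grip": 5},
    {"dr": [0, 0, 0], "offset": [3.4, 8, 6], "grip": 5},
    {"dr": [0, 0, 0], "offset": [5.1, 12, 9], "grip": 5},
    {"dr": [0, 0, 0], "offset": [6.8, 16, 12], "grip": 5},
    {"dr": [0, 0, 0], "offset": [8.2, 19, 13.5], "grip": 5}
  ]
}}

```text
t: 16.1
ee_pos: [0.4539, 0.0704, 0.1543]
orientation: [[-1.0, -0.002, -0.005], [-0.002, 1.0, -0.002], [0.005, -0.002, -1.0]]
wrist_force: [0.4, 0.2, 0.4]
opening: 0.588
```

Request:
{"api": "arm_command", "payload": {
  "commands": [
    {"dr": [0, 0, 0], "offset": [0, 0, 0], "grip": 5},
    {"dr": [0, 0, 0], "offset": [0, 0, 0], "grip": 5}
  ]
}}

```text
t: 16.27
ee_pos: [0.4539, 0.0705, 0.155]
orientation: [[-1.0, -0.006, -0.006], [-0.006, 1.0, -0.003], [0.006, -0.003, -1.0]]
wrist_force: [0.5, -0.2, 0.8]
opening: 0.586
```

```bash
python3 -c "
from purp import *
st(); vials('wrist'); R=down(180); plan([.437,.1128,.04],R)"
```

```text
t 16.27 p [0.4539 0.0705 0.155 ] z [-0.006 -0.003 -1.   ] x [-1.    -0.006  0.006] F [ 0.46 -0.16  0.79] op 0.586 j [  8.9  -7.9 -11.9  86.4  -0.1 -81.4]
wrist px [271.   0.] 24 med [ 0.4448 -0.0965  0.0557] circ [ 0.4453 -0.0967] 0.0052 ztop 0.0574
wrist px [255. 184.] 763 med [0.4566 0.0531 0.0648] circ [0.4566 0.0536] 0.0121 ztop 0.0658
wrist px [276. 250.] 696 med [0.439  0.1101 0.0647] circ [0.4388 0.1111] 0.0128 ztop 0.0655
dr [-0.14 -0.22  0.25] off [ 1.75  4.35 11.63] rows>= 3.0
```

Request:
{"api": "arm_command", "payload": {
  "commands": [
    {"dr": [0, 0, 0], "offset": [0.8, 2.2, 1], "grip": 5},
    {"dr": [0, 0, 0], "offset": [1.6, 4.2, 3], "grip": 5},
    {"dr": [0, 0, 0], "offset": [1.6, 4.2, 3], "grip": 5},
    {"dr": [0, 0, 0], "offset": [1.6, 4.2, 6], "grip": 5},
    {"dr": [0, 0, 0], "offset": [1.6, 4.2, 8], "grip": 5}
  ]
}}

```text
t: 16.73
ee_pos: [0.4408, 0.1104, 0.0771]
orientation: [[-1.0, -0.002, -0.0], [-0.002, 1.0, -0.002], [0.0, -0.002, -1.0]]
wrist_force: [0.2, -0.4, -0.4]
opening: 0.582
```

```bash
python3 -c "
from purp import *
st(); R=down(180); plan([.4385,.1115,.039],R);vials('wrist')"
```

```text
t 16.73 p [0.4408 0.1104 0.0771] z [-0.    -0.002 -1.   ] x [-1.    -0.002  0.   ] F [ 0.17 -0.39 -0.39] op 0.582 j [ 14.1  -8.1 -20.7  77.5  -0.1 -76. ]
dr [-0.11 -0.02  0.1 ] off [0.23 0.12 3.81] rows>= 0.9
wrist px [230. 139.] 1725 med [0.4557 0.0534 0.0647] circ [0.4558 0.0534] 0.012 ztop 0.0655
wrist px [264. 242.] 1505 med [0.4384 0.1093 0.0647] circ [0.4385 0.1099] 0.012 ztop 0.0654
```

Request:
{"api": "arm_command", "payload": {
  "commands": [
    {"dr": [0, 0, 0], "offset": [0.2, 0, 2], "grip": 5},
    {"dr": [0, 0, 0], "offset": [0.2, 0, 3.8], "grip": 5},
    {"dr": [0, 0, 0], "offset": [0.2, 0, 3.8], "grip": 5}
  ]
}}

```text
t: 17.03
ee_pos: [0.437, 0.1098, 0.0375]
orientation: [[-1.0, -0.001, -0.005], [-0.001, 1.0, -0.003], [0.005, -0.003, -1.0]]
wrist_force: [-0.8, -0.4, -0.4]
opening: 0.588
```

Request:
{"api": "arm_command", "payload": {
  "commands": [
    {"dr": [0, 0, 0], "offset": [0, 0, 0], "grip": 1.5},
    {"dr": [0, 0, 0], "offset": [0, 0, 0], "grip": 1.5},
    {"dr": [0, 0, 0], "offset": [0, 0, 0], "grip": 1.5},
    {"dr": [0, 0, 0], "offset": [0, 0, 0], "grip": 1.5},
    {"dr": [0, 0, 0], "offset": [0, 0, 0], "grip": 1.5}
  ]
}}

```text
t: 17.45
ee_pos: [0.4389, 0.1112, 0.0411]
orientation: [[-1.0, -0.002, 0.001], [-0.002, 1.0, -0.002], [-0.001, -0.002, -1.0]]
wrist_force: [-0.3, -1.9, 7.5]
opening: 0.351
```

Request:
{"api": "arm_command", "payload": {
  "commands": [
    {"dr": [0, 0, 0], "offset": [0, 0, -3], "grip": 1.5},
    {"dr": [0, 0, 0], "offset": [0, 0, -6], "grip": 1.5},
    {"dr": [0, 0, 0], "offset": [0, 0, -8], "grip": 1.5},
    {"dr": [0, 0, 0], "offset": [0, 0, -8], "grip": 1.5}
  ]
}}

```text
t: 17.78
ee_pos: [0.4399, 0.1118, 0.1244]
orientation: [[-1.0, -0.003, 0.005], [-0.003, 1.0, -0.0], [-0.005, -0.0, -1.0]]
wrist_force: [0.3, 0.4, 0.0]
opening: 0.351
```

```bash
python3 -c "
from purp import *
st(); vials('wrist'); vials('side'); plan([*PK[4],.12],down(180))"
```

```text
t 17.78 p [0.4399 0.1118 0.1244] z [ 0.005 -0.    -1.   ] x [-1.    -0.003 -0.005] F [0.31 0.36 0.04] op 0.351 j [ 14.3  -9.2 -16.4  82.6  -0.1 -75.8]
wrist px [235. 133.] 1037 med [0.4562 0.0537 0.0647] circ [0.4561 0.0539] 0.0122 ztop 0.0656
wrist px [257. 276.] 2703 med [0.4411 0.1113 0.1482] circ [0.4413 0.1124] 0.0128 ztop 0.1489
wrist px [245. 314.] 25 med [0.4479 0.205  0.0541] circ [0.448  0.2055] 0.0009 ztop 0.0541
side px [211. 170.] 75 med [0.4364 0.1113 0.1455] circ [0.4323 0.1107] 0.0176 ztop 0.1471
side px [229. 207.] 67 med [0.4522 0.0561 0.0637] circ [0.4547 0.0552] 0.0133 ztop 0.0655
side px [257. 253.] 79 med [ 0.4406 -0.1078  0.0637] circ [ 0.4411 -0.1073] 0.0114 ztop 0.0653
dr [-0.09  0.01  0.15] off [-13.15   1.01   0.04] rows>= 3.2
```

Request:
{"api": "arm_command", "payload": {
  "commands": [
    {"dr": [0, 0, 0], "offset": [-4, 0.3, 0], "grip": 1.5},
    {"dr": [0, 0, 0], "offset": [-8, 0.6, 0], "grip": 1.5},
    {"dr": [0, 0, 0], "offset": [-11, 0.9, 0], "grip": 1.5},
    {"dr": [0, 0, 0], "offset": [-13.1, 1, 0], "grip": 1.5},
    {"dr": [0, 0, 0], "offset": [-13.1, 1, 0], "grip": 1.5}
  ]
}}

```text
t: 18.3
ee_pos: [0.5713, 0.1216, 0.1166]
orientation: [[-1.0, -0.002, -0.004], [-0.002, 1.0, -0.003], [0.004, -0.003, -1.0]]
wrist_force: [1.4, 0.4, -0.9]
opening: 0.345
```

Request:
{"api": "arm_command", "payload": {
  "commands": [
    {"dr": [0, 0, 0], "offset": [0, 0, 0], "grip": 1.5},
    {"dr": [0, 0, 0], "offset": [0, 0, 0], "grip": 1.5},
    {"dr": [0, 0, 0], "offset": [0, 0, 0], "grip": 1.5}
  ]
}}

```text
t: 18.55
ee_pos: [0.5679, 0.1216, 0.119]
orientation: [[-1.0, -0.003, -0.003], [-0.003, 1.0, -0.002], [0.003, -0.002, -1.0]]
wrist_force: [-0.4, -0.6, -0.1]
opening: 0.349
```

```bash
python3 -c "
from purp import *
st(); vials('wrist'); plan([*PK[4],.085],down(180))
p,d,s=cam('wrist','w6.png'); P=pts('wrist',d,s)
k=(d>0)&(abs(P[...,2]-.032)<.004)&(p.max(-1)<120)
n,l,stt,c=cv2.connectedComponentsWithStats(k.astype(np.uint8))
for i in range(1,n):
  if stt[i,4]>300: q=P[l==i];print(stt[i],np.round(cv2.minAreaRect(q[:,:2].astype(np.float32))[0],4),np.round(cv2.minAreaRect(q[:,:2].astype(np.float32))[1],4))
"
```

```text
t 18.55 p [0.5679 0.1216 0.119 ] z [-0.003 -0.002 -1.   ] x [-1.    -0.003  0.003] F [-0.42 -0.65 -0.13] op 0.349 j [ 12.1   8.6   0.8  82.3  -0.1 -78. ]
wrist px [414. 126.] 982 med [0.4579 0.0537 0.0646] circ [0.4571 0.0536] 0.0126 ztop 0.0654
wrist px [257. 275.] 2602 med [0.5693 0.1209 0.1427] circ [0.569  0.1223] 0.0127 ztop 0.1434
dr [-0.11 -0.11  0.16] off [-0.19  0.04  3.44] rows>= 0.8
[ 185    0   56   25 1196] [ 0.6037 -0.0321] [0.0219 0.0408]
[ 255    0   56   34 1560] [ 0.5506 -0.0288] [0.0295 0.0407]
[ 175   36   60   55 2636] [0.6092 0.0101] [0.0404 0.0404]
[ 246   41   59   58 2672] [0.557  0.0167] [0.0403 0.0405]
[ 169  103   56   57 2619] [0.6158 0.0623] [0.0403 0.0402]
[ 236  109   60   60 2676] [0.5635 0.069 ] [0.0401 0.0403]
[  4 124  28 189 929] [0.8264 0.1491] [0.2185 0.0113]
[ 160  170   74   71 3441] [0.6161 0.1214] [0.0528 0.0599]
```

View pics/w6.png

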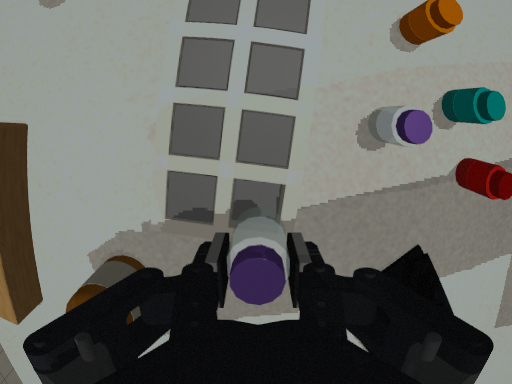

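The wrist view shows the vial held upright over pocket 4's mouth at (258,200). Measured in the same camera, the offset is about 1 mm. Lowering it.

Request:
{"api": "arm_command", "payload": {
  "commands": [
    {"dr": [0, 0, 0], "offset": [-0.1, -0.1, 2], "grip": 1.5},
    {"dr": [0, 0, 0], "offset": [-0.1, -0.1, 3.2], "grip": 1.5},
    {"dr": [0, 0, 0], "offset": [-0.1, -0.1, 3.2], "grip": 1.5},
    {"dr": [0, 0, 0], "offset": [-0.1, -0.1, 3.2], "grip": 1.5}
  ]
}}

```text
t: 18.98
ee_pos: [0.5691, 0.1205, 0.0869]
orientation: [[-1.0, -0.003, -0.003], [-0.003, 1.0, -0.002], [0.003, -0.002, -1.0]]
wrist_force: [0.8, 0.4, -0.7]
opening: 0.346
```

Request:
{"api": "arm_command", "payload": {
  "commands": [
    {"dr": [0, 0, 0], "offset": [0, 0, 0.7], "grip": 1.5},
    {"dr": [0, 0, 0], "offset": [0, 0, 1.4], "grip": 1.5},
    {"dr": [0, 0, 0], "offset": [0, 0, 1.4], "grip": 1.5}
  ]
}}

```text
t: 19.23
ee_pos: [0.5694, 0.1204, 0.0722]
orientation: [[-1.0, -0.003, -0.003], [-0.003, 1.0, -0.002], [0.003, -0.002, -1.0]]
wrist_force: [0.7, 0.0, -1.5]
opening: 0.348
```

Request:
{"api": "arm_command", "payload": {
  "commands": [
    {"dr": [0, 0, 0], "offset": [0, 0, 0.6], "grip": 1.5},
    {"dr": [0, 0, 0], "offset": [0, 0, 1.2], "grip": 1.5},
    {"dr": [0, 0, 0], "offset": [0, 0, 1.2], "grip": 1.5}
  ]
}}

```text
t: 19.48
ee_pos: [0.5693, 0.1204, 0.06]
orientation: [[-1.0, -0.003, -0.003], [-0.003, 1.0, -0.002], [0.003, -0.002, -1.0]]
wrist_force: [-0.8, 0.4, -1.8]
opening: 0.352
```

Request:
{"api": "arm_command", "payload": {
  "commands": [
    {"dr": [0, 0, 0], "offset": [0, 0, 0.6], "grip": 1.5},
    {"dr": [0, 0, 0], "offset": [0, 0, 0.8], "grip": 1.5},
    {"dr": [0, 0, 0], "offset": [0, 0, 0.8], "grip": 1.5}
  ]
}}

```text
t: 19.73
ee_pos: [0.5696, 0.1204, 0.0527]
orientation: [[-1.0, -0.003, -0.002], [-0.003, 1.0, -0.002], [0.002, -0.002, -1.0]]
wrist_force: [0.6, 0.7, -0.1]
opening: 0.348
```

Request:
{"api": "arm_command", "payload": {
  "commands": [
    {"dr": [0, 0, 0], "offset": [0, 0, 0], "grip": 5},
    {"dr": [0, 0, 0], "offset": [0, 0, 0], "grip": 5},
    {"dr": [0, 0, 0], "offset": [0, 0, 0], "grip": 5},
    {"dr": [0, 0, 0], "offset": [0, 0, 0], "grip": 5}
  ]
}}

```text
t: 20.07
ee_pos: [0.57, 0.1205, 0.0538]
orientation: [[-1.0, -0.003, -0.001], [-0.003, 1.0, -0.002], [0.001, -0.002, -1.0]]
wrist_force: [0.5, -0.8, -0.3]
opening: 0.583
```

Request:
{"api": "arm_command", "payload": {
  "commands": [
    {"dr": [0, 0, 0], "offset": [0, 0, -3], "grip": 5},
    {"dr": [0, 0, 0], "offset": [0, 0, -6], "grip": 5},
    {"dr": [0, 0, 0], "offset": [0, 0, -9], "grip": 5},
    {"dr": [0, 0, 0], "offset": [0, 0, -9], "grip": 5}
  ]
}}

```text
t: 20.4
ee_pos: [0.5722, 0.1211, 0.1502]
orientation: [[-1.0, -0.003, 0.007], [-0.003, 1.0, -0.0], [-0.007, -0.0, -1.0]]
wrist_force: [0.8, -0.1, 1.0]
opening: 0.586
```

```bash
python3 -c "
from purp import *
st(); vials('wrist'); vials('side')"
```

```text
t 20.4 p [0.5722 0.1211 0.1502] z [ 0.007 -0.    -1.   ] x [-1.    -0.003 -0.007] F [ 0.81 -0.14  0.98] op 0.586 j [ 12.    8.5   4.1  85.2  -0.1 -78.2]
wrist px [402. 126.] 752 med [0.4579 0.0537 0.0647] circ [0.4568 0.0535] 0.0126 ztop 0.0656
wrist px [263. 209.] 863 med [0.5697 0.1205 0.0748] circ [0.5693 0.1208] 0.0124 ztop 0.0756
side px [256. 174.] 57 med [0.5662 0.1211 0.0736] circ [0.5657 0.1226] 0.0126 ztop 0.0751
side px [229. 207.] 67 med [0.4522 0.0548 0.0639] circ [0.4523 0.0548] 0.0127 ztop 0.0651
side px [257. 253.] 81 med [ 0.4403 -0.1079  0.0635] circ [ 0.4403 -0.1083] 0.0116 ztop 0.0648
```

Vial 1's top reads 0.0745 (deck + 40 mm), so it's fully home and under 1 mm off centre. Now vial 2.

```bash
python3 -c "
from h import *
R=down(180); c=plan([.456,.0537,.08],R); plan([.456,.0537,.039],R,c)"
```

```text
dr [-0.07  0.08  0.14] off [11.51 -6.68  6.49] rows>= 3.6
dr [0. 0. 0.] off [0.  0.  4.1] rows>= 1.0
```

Request:
{"api": "arm_command", "payload": {
  "commands": [
    {"dr": [0, 0, 0], "offset": [3.5, -2, 0], "grip": 5},
    {"dr": [0, 0, 0], "offset": [7, -4, 0], "grip": 5},
    {"dr": [0, 0, 0], "offset": [11.5, -6.7, 0], "grip": 5},
    {"dr": [0, 0, 0], "offset": [11.5, -6.7, 3], "grip": 5},
    {"dr": [0, 0, 0], "offset": [11.5, -6.7, 6], "grip": 5}
  ]
}}

```text
t: 20.92
ee_pos: [0.4536, 0.0521, 0.0836]
orientation: [[-1.0, -0.001, 0.001], [-0.001, 1.0, -0.002], [-0.001, -0.002, -1.0]]
wrist_force: [0.4, -0.3, -0.7]
opening: 0.583
```

Request:
{"api": "arm_command", "payload": {
  "commands": [
    {"dr": [0, 0, 0], "offset": [0, 0, 0], "grip": 5},
    {"dr": [0, 0, 0], "offset": [0, 0, 0], "grip": 5}
  ]
}}

```text
t: 21.08
ee_pos: [0.4538, 0.0531, 0.0824]
orientation: [[-1.0, -0.002, -0.005], [-0.002, 1.0, -0.002], [0.005, -0.002, -1.0]]
wrist_force: [0.5, -0.0, -0.2]
opening: 0.59
```

```bash
python3 -c "
from purp import *
st(); R=down(180); vials('wrist'); plan([.456,.0537,.039],R)"
```

```text
t 21.08 p [0.4538 0.0531 0.0824] z [-0.005 -0.002 -1.   ] x [-1.    -0.002  0.005] F [ 0.5  -0.02 -0.22] op 0.59 j [  6.7  -7.6 -19.7  78.3  -0.1 -83.4]
wrist px [254. 240.] 1546 med [0.4567 0.0528 0.0648] circ [0.4566 0.0536] 0.0127 ztop 0.0655
wrist px [109. 320.] 58 med [0.504  0.0462 0.1486] circ [0.5083 0.0523] 0.0092 ztop 0.1393
dr [-0.12 -0.15  0.15] off [-0.12  0.04  4.49] rows>= 1.1
```

Request:
{"api": "arm_command", "payload": {
  "commands": [
    {"dr": [0, 0, 0], "offset": [-0.2, 0, 2], "grip": 5},
    {"dr": [0, 0, 0], "offset": [-0.2, 0, 4.2], "grip": 5},
    {"dr": [0, 0, 0], "offset": [-0.2, 0, 4.2], "grip": 5}
  ]
}}

```text
t: 21.38
ee_pos: [0.4564, 0.0534, 0.0399]
orientation: [[-1.0, -0.003, -0.005], [-0.003, 1.0, -0.002], [0.005, -0.002, -1.0]]
wrist_force: [-0.7, 0.3, -0.7]
opening: 0.584
```

Request:
{"api": "arm_command", "payload": {
  "commands": [
    {"dr": [0, 0, 0], "offset": [0, 0, 0], "grip": 1.5},
    {"dr": [0, 0, 0], "offset": [0, 0, 0], "grip": 1.5},
    {"dr": [0, 0, 0], "offset": [0, 0, 0], "grip": 1.5},
    {"dr": [0, 0, 0], "offset": [0, 0, 0], "grip": 1.5},
    {"dr": [0, 0, 0], "offset": [0, 0, 0], "grip": 1.5}
  ]
}}

```text
t: 21.8
ee_pos: [0.458, 0.0534, 0.0434]
orientation: [[-1.0, -0.003, 0.001], [-0.003, 1.0, -0.002], [-0.001, -0.002, -1.0]]
wrist_force: [-1.6, -0.0, 7.2]
opening: 0.354
```

Request:
{"api": "arm_command", "payload": {
  "commands": [
    {"dr": [0, 0, 0], "offset": [0, 0, -3.5], "grip": 1.5},
    {"dr": [0, 0, 0], "offset": [0, 0, -7], "grip": 1.5},
    {"dr": [0, 0, 0], "offset": [0, 0, -11], "grip": 1.5},
    {"dr": [0, 0, 0], "offset": [0, 0, -12], "grip": 1.5},
    {"dr": [0, 0, 0], "offset": [0, 0, -12], "grip": 1.5}
  ]
}}

```text
t: 22.22
ee_pos: [0.459, 0.0536, 0.1658]
orientation: [[-1.0, -0.003, 0.005], [-0.003, 1.0, -0.001], [-0.005, -0.001, -1.0]]
wrist_force: [0.2, -0.4, -1.2]
opening: 0.348
```

```bash
python3 -c "
from purp import *
st(); vials('wrist'); R=down(180); c=plan([.4455,-.2487,.16],R); plan([.4455,-.2487,.048],R,c)"
```

```text
t 22.22 p [0.459  0.0536 0.1658] z [ 0.005 -0.001 -1.   ] x [-1.    -0.003 -0.005] F [ 0.2  -0.38 -1.16] op 0.348 j [  6.7  -8.2 -10.9  87.   -0.1 -83.4]
wrist px [278.  11.] 629 med [ 0.4447 -0.1061  0.0646] circ [ 0.4445 -0.1079] 0.0124 ztop 0.0655
wrist px [256. 271.] 2552 med [0.4606 0.0523 0.1876] circ [0.4605 0.0537] 0.0128 ztop 0.1884
wrist px [141. 265.] 247 med [0.5704 0.1121 0.0748] circ [0.5395 0.0813] 0.0578 ztop 0.0757
dr [-0.09  0.1   0.14] off [  1.34 -30.22   0.37] rows>= 7.3
dr [0. 0. 0.] off [ 0.   0.  11.2] rows>= 2.7
```

Request:
{"api": "arm_command", "payload": {
  "commands": [
    {"dr": [0, 0, 0], "offset": [0.3, -4, 0], "grip": 1.5},
    {"dr": [0, 0, 0], "offset": [0.5, -8, 0], "grip": 1.5},
    {"dr": [0, 0, 0], "offset": [0.7, -12, 0], "grip": 1.5},
    {"dr": [0, 0, 0], "offset": [0.9, -16, 0], "grip": 1.5},
    {"dr": [0, 0, 0], "offset": [1.1, -20, 0], "grip": 1.5}
  ]
}}

```text
t: 22.68
ee_pos: [0.4456, -0.1481, 0.1604]
orientation: [[-1.0, -0.003, -0.003], [-0.003, 1.0, -0.001], [0.003, -0.001, -1.0]]
wrist_force: [1.7, 0.1, -0.8]
opening: 0.348
```

Request:
{"api": "arm_command", "payload": {
  "commands": [
    {"dr": [0, 0, 0], "offset": [0.1, -4, 0], "grip": 1.5},
    {"dr": [0, 0, 0], "offset": [0.2, -8, 0], "grip": 1.5},
    {"dr": [0, 0, 0], "offset": [0.2, -10.2, 0], "grip": 1.5},
    {"dr": [0, 0, 0], "offset": [0.2, -10.2, 0], "grip": 1.5}
  ]
}}

```text
t: 23.02
ee_pos: [0.4438, -0.2521, 0.1599]
orientation: [[-1.0, 0.002, -0.004], [0.002, 1.0, -0.001], [0.004, -0.001, -1.0]]
wrist_force: [0.4, -0.5, -1.5]
opening: 0.346
```

```bash
python3 -c "
from purp import *
st(); R=down(180); plan([.4455,-.2487,.05],R)"
```

```text
t 23.02 p [ 0.4438 -0.2521  0.1599] z [-0.004 -0.001 -1.   ] x [-1.     0.002  0.004] F [ 0.4  -0.51 -1.54] op 0.346 j [ -29.5   -1.1   -5.    86.3   -0.2 -119.4]
dr [-0.08 -0.25 -0.09] off [-0.21  0.36 10.99] rows>= 2.6
```

Request:
{"api": "arm_command", "payload": {
  "commands": [
    {"dr": [0, 0, 0], "offset": [-0.2, 0.4, 3.5], "grip": 1.5},
    {"dr": [0, 0, 0], "offset": [-0.2, 0.4, 7], "grip": 1.5},
    {"dr": [0, 0, 0], "offset": [-0.2, 0.4, 10], "grip": 1.5},
    {"dr": [0, 0, 0], "offset": [-0.2, 0.4, 10.8], "grip": 1.5},
    {"dr": [0, 0, 0], "offset": [-0.2, 0.4, 10.8], "grip": 1.5}
  ]
}}

```text
t: 23.43
ee_pos: [0.4448, -0.2433, 0.0511]
orientation: [[-1.0, -0.003, -0.007], [-0.003, 1.0, 0.001], [0.007, 0.001, -1.0]]
wrist_force: [-0.5, -0.1, 0.1]
opening: 0.353
```

Request:
{"api": "arm_command", "payload": {
  "commands": [
    {"dr": [0, 0, 0], "offset": [0, 0, 0.2], "grip": 1.5},
    {"dr": [0, 0, 0], "offset": [0, 0, 0.2], "grip": 1.5}
  ]
}}

```text
t: 23.6
ee_pos: [0.4476, -0.245, 0.0538]
orientation: [[-1.0, -0.003, 0.0], [-0.003, 1.0, -0.003], [-0.0, -0.003, -1.0]]
wrist_force: [0.6, -0.4, -0.6]
opening: 0.347
```

```bash
python3 -c "
from purp import *
st(); vials('side')"
```

```text
t 23.6 p [ 0.4476 -0.245   0.0538] z [ 0.    -0.003 -1.   ] x [-1.    -0.003 -0.   ] F [ 0.6  -0.36 -0.56] op 0.347 j [-2.860e+01  0.000e+00 -1.560e+01  7.430e+01 -1.000e-01 -1.188e+02]
side px [256. 174.] 52 med [0.5652 0.1216 0.0741] circ [0.5664 0.1228] 0.0124 ztop 0.0751
side px [257. 253.] 79 med [ 0.4408 -0.1082  0.0639] circ [ 0.4405 -0.1074] 0.0127 ztop 0.0655
side px [292. 294.] 104 med [ 0.4295 -0.26    0.1136] circ [ 0.4276 -0.26  ] 0.0056 ztop 0.0992
```

Request:
{"api": "arm_command", "payload": {
  "commands": [
    {"dr": [0, 0, 0], "offset": [0, 0, 0.4], "grip": 1.5},
    {"dr": [0, 0, 0], "offset": [0, 0, 0.5], "grip": 1.5},
    {"dr": [0, 0, 0], "offset": [0, 0, 0.5], "grip": 1.5}
  ]
}}

```text
t: 23.9
ee_pos: [0.447, -0.2449, 0.0476]
orientation: [[-1.0, -0.003, -0.001], [-0.003, 1.0, -0.002], [0.001, -0.002, -1.0]]
wrist_force: [-0.7, 1.0, 0.0]
opening: 0.345
```

Request:
{"api": "arm_command", "payload": {
  "commands": [
    {"dr": [0, 0, 0], "offset": [0, 0, 0], "grip": 5},
    {"dr": [0, 0, 0], "offset": [0, 0, 0], "grip": 5},
    {"dr": [0, 0, 0], "offset": [0, 0, 0], "grip": 5},
    {"dr": [0, 0, 0], "offset": [0, 0, 0], "grip": 5}
  ]
}}

```text
t: 24.23
ee_pos: [0.4469, -0.2449, 0.0475]
orientation: [[-1.0, -0.002, -0.001], [-0.002, 1.0, -0.002], [0.001, -0.002, -1.0]]
wrist_force: [-0.8, -0.7, -0.2]
opening: 0.584
```

Request:
{"api": "arm_command", "payload": {
  "commands": [
    {"dr": [0, 0, 0], "offset": [0, 0, -3], "grip": 5},
    {"dr": [0, 0, 0], "offset": [0, 0, -6], "grip": 5},
    {"dr": [0, 0, 0], "offset": [0, 0, -9], "grip": 5},
    {"dr": [0, 0, 0], "offset": [0, 0, -9], "grip": 5}
  ]
}}

```text
t: 24.57
ee_pos: [0.4489, -0.2457, 0.1434]
orientation: [[-1.0, -0.003, 0.005], [-0.003, 1.0, -0.006], [-0.005, -0.006, -1.0]]
wrist_force: [0.4, -0.7, 0.6]
opening: 0.581
```

```bash
python3 -c "
from purp import *
st(); vials('wrist'); plan([.444,-.108,.08],down(180))"
```

```text
t 24.57 p [ 0.4489 -0.2457  0.1434] z [ 0.005 -0.006 -1.   ] x [-1.    -0.003 -0.005] F [ 0.39 -0.72  0.58] op 0.581 j [-2.860e+01 -1.500e+00 -7.200e+00  8.390e+01 -1.000e-01 -1.188e+02]
wrist px [264. 211.] 874 med [ 0.4457 -0.2455  0.0689] circ [ 0.4456 -0.2448] 0.0123 ztop 0.0697
dr [-0.27  0.19  0.14] off [ 0.42 13.78  6.01] rows>= 3.6
```

Request:
{"api": "arm_command", "payload": {
  "commands": [
    {"dr": [0, 0, 0], "offset": [0.2, 4, 0], "grip": 5},
    {"dr": [0, 0, 0], "offset": [0.4, 8, 0], "grip": 5},
    {"dr": [0, 0, 0], "offset": [0.4, 12, 0], "grip": 5},
    {"dr": [0, 0, 0], "offset": [0.4, 13.8, 3], "grip": 5},
    {"dr": [0, 0, 0], "offset": [0.4, 13.8, 6], "grip": 5}
  ]
}}

```text
t: 25.03
ee_pos: [0.4432, -0.1039, 0.0771]
orientation: [[-1.0, -0.006, 0.001], [-0.006, 1.0, -0.002], [-0.001, -0.002, -1.0]]
wrist_force: [0.1, -0.8, -0.7]
opening: 0.591
```

Request:
{"api": "arm_command", "payload": {
  "commands": [
    {"dr": [0, 0, 0], "offset": [0, 0, 0], "grip": 5},
    {"dr": [0, 0, 0], "offset": [0, 0, 0], "grip": 5},
    {"dr": [0, 0, 0], "offset": [0, 0, 0], "grip": 5}
  ]
}}

```text
t: 25.28
ee_pos: [0.4427, -0.1073, 0.0781]
orientation: [[-1.0, -0.002, -0.001], [-0.002, 1.0, -0.002], [0.001, -0.002, -1.0]]
wrist_force: [0.6, -0.3, 0.6]
opening: 0.584
```

```bash
python3 -c "
from purp import *
st(); vials('wrist'); plan([.444,-.108,.039],down(180))"
```

```text
t 25.28 p [ 0.4427 -0.1073  0.0781] z [-0.001 -0.002 -1.   ] x [-1.    -0.002  0.001] F [ 0.62 -0.31  0.56] op 0.584 j [-1.350e+01 -8.000e+00 -2.050e+01  7.760e+01 -1.000e-01 -1.036e+02]
wrist px [254.   6.] 476 med [ 0.4458 -0.2343  0.0682] circ [ 0.4456 -0.2372] 0.0099 ztop 0.0691
wrist px [257. 239.] 1656 med [ 0.4446 -0.1099  0.0648] circ [ 0.4445 -0.1091] 0.0124 ztop 0.0655
wrist px [ 38. 342.] 17 med [ 0.5041 -0.12    0.1663] circ [ 0.5042 -0.12  ] 0.0025 ztop 0.1676
dr [-0.14 -0.    0.09] off [-0.08 -0.04  3.96] rows>= 0.9
```

Request:
{"api": "arm_command", "payload": {
  "commands": [
    {"dr": [0, 0, 0], "offset": [-0.1, -0.2, 2], "grip": 5},
    {"dr": [0, 0, 0], "offset": [-0.1, -0.2, 3.8], "grip": 5},
    {"dr": [0, 0, 0], "offset": [-0.1, -0.2, 3.8], "grip": 5}
  ]
}}

```text
t: 25.58
ee_pos: [0.4427, -0.1094, 0.0377]
orientation: [[-1.0, -0.001, -0.004], [-0.001, 1.0, -0.001], [0.004, -0.001, -1.0]]
wrist_force: [0.4, -0.0, -0.2]
opening: 0.587
```

Request:
{"api": "arm_command", "payload": {
  "commands": [
    {"dr": [0, 0, 0], "offset": [0, 0, 0], "grip": 1.5},
    {"dr": [0, 0, 0], "offset": [0, 0, 0], "grip": 1.5},
    {"dr": [0, 0, 0], "offset": [0, 0, 0], "grip": 1.5},
    {"dr": [0, 0, 0], "offset": [0, 0, 0], "grip": 1.5},
    {"dr": [0, 0, 0], "offset": [0, 0, 0], "grip": 1.5}
  ]
}}

```text
t: 26.0
ee_pos: [0.4443, -0.1093, 0.0408]
orientation: [[-1.0, -0.002, 0.001], [-0.002, 1.0, -0.003], [-0.001, -0.003, -1.0]]
wrist_force: [-2.4, -0.4, 6.7]
opening: 0.344
```

Request:
{"api": "arm_command", "payload": {
  "commands": [
    {"dr": [0, 0, 0], "offset": [0, 0, -3.5], "grip": 1.5},
    {"dr": [0, 0, 0], "offset": [0, 0, -7], "grip": 1.5},
    {"dr": [0, 0, 0], "offset": [0, 0, -11], "grip": 1.5},
    {"dr": [0, 0, 0], "offset": [0, 0, -13], "grip": 1.5},
    {"dr": [0, 0, 0], "offset": [0, 0, -13], "grip": 1.5}
  ]
}}

```text
t: 26.42
ee_pos: [0.4457, -0.109, 0.1749]
orientation: [[-1.0, -0.003, 0.006], [-0.003, 1.0, -0.004], [-0.006, -0.004, -1.0]]
wrist_force: [0.0, 0.6, -0.8]
opening: 0.351
```

```bash
python3 -c "
from purp import *
st(); vials('wrist'); R=down(180); c=plan([.4455,-.3437,.17],R); plan([.4455,-.3437,.049],R,c)"
```

```text
t 26.42 p [ 0.4457 -0.109   0.1749] z [ 0.006 -0.004 -1.   ] x [-1.    -0.003 -0.006] F [ 0.03  0.61 -0.78] op 0.351 j [-1.370e+01 -8.700e+00 -1.040e+01  8.790e+01 -1.000e-01 -1.038e+02]
wrist px [261.  40.] 706 med [ 0.4459 -0.2436  0.0686] circ [ 0.4457 -0.2438] 0.0123 ztop 0.0695
wrist px [257. 274.] 2623 med [ 0.4468 -0.11    0.1988] circ [ 0.4464 -0.1087] 0.0127 ztop 0.1995
dr [-0.18  0.2   0.15] off [ 1.000e-02 -2.348e+01  2.800e-01] rows>= 5.6
dr [0. 0. 0.] off [ 0.   0.  12.1] rows>= 2.9
```

Request:
{"api": "arm_command", "payload": {
  "commands": [
    {"dr": [0, 0, 0], "offset": [0, -4, 0], "grip": 1.5},
    {"dr": [0, 0, 0], "offset": [0, -8, 0], "grip": 1.5},
    {"dr": [0, 0, 0], "offset": [0, -12, 0], "grip": 1.5},
    {"dr": [0, 0, 0], "offset": [0, -16, 0], "grip": 1.5},
    {"dr": [0, 0, 0], "offset": [0, -20, 0], "grip": 1.5}
  ]
}}

```text
t: 26.88
ee_pos: [0.4434, -0.3102, 0.1682]
orientation: [[-1.0, -0.003, -0.003], [-0.003, 1.0, -0.001], [0.003, -0.001, -1.0]]
wrist_force: [1.0, 0.8, -1.4]
opening: 0.345
```

Request:
{"api": "arm_command", "payload": {
  "commands": [
    {"dr": [0, 0, 0], "offset": [0, -3, 2], "grip": 1.5},
    {"dr": [0, 0, 0], "offset": [0, -3.5, 5], "grip": 1.5},
    {"dr": [0, 0, 0], "offset": [0, -3.5, 8.5], "grip": 1.5},
    {"dr": [0, 0, 0], "offset": [0, -3.5, 11.5], "grip": 1.5},
    {"dr": [0, 0, 0], "offset": [0, -3.5, 11.5], "grip": 1.5}
  ]
}}

```text
t: 27.3
ee_pos: [0.4409, -0.3417, 0.0471]
orientation: [[-1.0, -0.002, -0.01], [-0.002, 1.0, 0.005], [0.01, 0.005, -1.0]]
wrist_force: [-1.3, 0.5, -0.4]
opening: 0.351
```

Request:
{"api": "arm_command", "payload": {
  "commands": [
    {"dr": [0, 0, 0], "offset": [0, 0, 0], "grip": 1.5},
    {"dr": [0, 0, 0], "offset": [0, 0, 0], "grip": 1.5},
    {"dr": [0, 0, 0], "offset": [0, 0, 0], "grip": 1.5}
  ]
}}

```text
t: 27.55
ee_pos: [0.445, -0.3443, 0.0568]
orientation: [[-1.0, -0.003, 0.001], [-0.003, 1.0, -0.004], [-0.001, -0.004, -1.0]]
wrist_force: [0.8, -0.9, -1.5]
opening: 0.347
```

Lower 9 mm more, release and withdraw high.

Request:
{"api": "arm_command", "payload": {
  "commands": [
    {"dr": [0, 0, 0], "offset": [0, 0, 0.5], "grip": 1.5},
    {"dr": [0, 0, 0], "offset": [0, 0, 0.8], "grip": 1.5},
    {"dr": [0, 0, 0], "offset": [0, 0, 0.9], "grip": 1.5},
    {"dr": [0, 0, 0], "offset": [0, 0, 0.9], "grip": 1.5}
  ]
}}

```text
t: 27.88
ee_pos: [0.444, -0.3437, 0.0454]
orientation: [[-1.0, -0.003, -0.002], [-0.003, 1.0, -0.002], [0.002, -0.002, -1.0]]
wrist_force: [-0.3, -0.1, -1.2]
opening: 0.345
```

Request:
{"api": "arm_command", "payload": {
  "commands": [
    {"dr": [0, 0, 0], "offset": [0, 0, 0], "grip": 5},
    {"dr": [0, 0, 0], "offset": [0, 0, 0], "grip": 5},
    {"dr": [0, 0, 0], "offset": [0, 0, 0], "grip": 5},
    {"dr": [0, 0, 0], "offset": [0, 0, 0], "grip": 5}
  ]
}}

```text
t: 28.22
ee_pos: [0.4441, -0.3439, 0.0457]
orientation: [[-1.0, -0.003, -0.001], [-0.003, 1.0, -0.002], [0.001, -0.002, -1.0]]
wrist_force: [-0.0, -0.2, 0.6]
opening: 0.586
```

Request:
{"api": "arm_command", "payload": {
  "commands": [
    {"dr": [0, 0, 0], "offset": [0, 0, -4], "grip": 5},
    {"dr": [0, 0, 0], "offset": [0, 0, -8], "grip": 5},
    {"dr": [0, 0, 0], "offset": [0, 0, -12], "grip": 5},
    {"dr": [0, 0, 0], "offset": [0, 0, -16], "grip": 5},
    {"dr": [0, 0, 0], "offset": [4, 0, -18], "grip": 5}
  ]
}}

```text
t: 28.63
ee_pos: [0.4111, -0.3444, 0.2284]
orientation: [[-1.0, -0.005, 0.004], [-0.005, 1.0, -0.005], [-0.004, -0.005, -1.0]]
wrist_force: [1.3, -2.0, 1.4]
opening: 0.585
```

Request:
{"api": "arm_command", "payload": {
  "commands": [
    {"dr": [0, 0, 0], "offset": [4, 0, -2], "grip": 5},
    {"dr": [0, 0, 0], "offset": [8, 0, -2], "grip": 5},
    {"dr": [0, 0, 0], "offset": [10, 0, -2], "grip": 5},
    {"dr": [0, 0, 0], "offset": [10, 0, -2], "grip": 5},
    {"dr": [0, 0, 0], "offset": [10, 0, -2], "grip": 5}
  ]
}}

```text
t: 29.05
ee_pos: [0.3064, -0.3441, 0.2451]
orientation: [[-1.0, -0.001, -0.0], [-0.001, 1.0, -0.003], [0.0, -0.003, -1.0]]
wrist_force: [1.3, -0.2, -0.2]
opening: 0.586
```

```bash
python3 -c "
from purp import *
st(); vials('top'); vials('side')
for n in ('side','top'):
    p,d,s=cam(n); P=pts(n,d,s)
    k=(d>0)&(np.hypot(*(np.moveaxis(P[...,:2]-CUP,-1,0)))<.09)&(P[...,2]>.098)&(P[...,2]<.18)
    m,l,stt,c=cv2.connectedComponentsWithStats(k.astype(np.uint8))
    for i in range(1,m):
        if stt[i,4]>10:
            q=P[l==i]; w=np.linalg.svd(q-q.mean(0),full_matrices=False)[2][0]; print(n,stt[i,4],q.mean(0).round(3),q[:,2].max().round(3),w.round(2))
a=cv2.imread('pics/now_side.png'); cv2.imwrite('pics/v7.png',cv2.resize(a[130:384,130:430],None,fx=2,fy=2))
"
```

```text
t 29.05 p [ 0.3064 -0.3441  0.2451] z [-0.    -0.003 -1.   ] x [-1.    -0.001  0.   ] F [ 1.26 -0.23 -0.2 ] op 0.586 j [-4.820e+01 -7.200e+00 -1.200e+00  9.580e+01 -1.000e-01 -1.383e+02]
top px [222. 181.] 59 med [0.569  0.1246 0.0761] circ [0.5687 0.1236] 0.0114 ztop 0.078
top px [355. 227.] 50 med [ 0.4442 -0.2415  0.0698] circ [ 0.444 -0.241] 0.0113 ztop 0.0712
top px [391. 228.] 58 med [ 0.4441 -0.3399  0.0696] circ [ 0.4434 -0.3394] 0.011 ztop 0.0717
side px [289. 297.] 108 med [ 0.4424 -0.243   0.0676] circ [ 0.4433 -0.2431] 0.013 ztop 0.0691
side px [317. 336.] 131 med [ 0.4407 -0.3414  0.0672] circ [ 0.4412 -0.3416] 0.0122 ztop 0.0691
side 151 [ 0.604 -0.253  0.136] 0.166 [-0.02 -0.02 -1.  ]
side 156 [ 0.603 -0.281  0.137] 0.167 [0.02 0.02 1.  ]
top 52 [ 0.606 -0.249  0.144] 0.174 [-0.04  0.06 -1.  ]
top 58 [ 0.605 -0.276  0.141] 0.169 [-0.04  0.04 -1.  ]
```

View pics/v7.png

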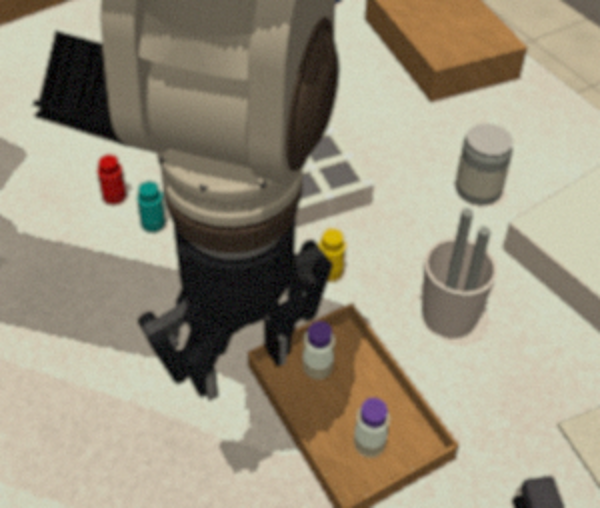

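The side view shows two vials standing in the card tray at (318,350) and (372,425), and both rods upright in the cup at (460,270). The can is standing. From the top camera, vial 1 is in pocket 4. The gripper is clear, so I'm handing in.

```bash
python3 -c "
from workcell import *
print(hand_in(), sense()['t'])"
```

```text
the job is handed in; nothing more can be done
the job is handed in; nothing more can be done
```

The job is done and handed in at about 29 s; the hand-in gave no verdict, so the checks below are all I have.

- **Empty pocket:** the first cap I felt, pocket 4, sank to 15–16 mm below the deck with no noticeable force. I did not probe the other seven.
- **Vials:** three genuine (purple-capped) vials were present. One stands in pocket 4, its top 40 mm above the deck. The wrist camera put it under 1 mm off centre, the top and side cameras up to about 4 mm, within the 9 mm limit. The other two stand in the cardboard tray.
- **Rods:** both rods that were in the rest stand almost upright in the cup, lower ends near its floor.
- **Bottle, can and look-alikes:** I moved none of them. The last side view shows the can standing. The bottle was hidden behind the arm there, and I last saw it upright while placing the vial in pocket 4.

At the end the gripper was open and clear of everything. No check failed, and I saw no vial get knocked aside.

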